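# Unstack the games onto their display trays

## Robot

A 6-joint arm with a two-finger parallel gripper is mounted at the origin on the work surface. World frame = base frame: x ahead of the robot, y to its left, z up, the work surface at z = 0. Lengths are in m, angles in rad, forces in N, time in s.
With the tool pointing down it reaches from about 0.4 to 0.825 m from the base axis. Payload 7 kg.
Tool frame: the origin (TCP) lies at the very end of the fingers, on their centre line; the grasp point (between the pads) lies 19 mm behind it; y points along the fingers, z is the direction in which the jaws open and shut, and the axes are right-handed (so a half turn about y gives the same grasp; the last joint's range is limited). The gripper opens to 85 mm and grips with 20 to 120 N. Pads are 22 mm wide; open, the fingers measure 114 mm over their backs; the gripper's body (76 mm by 85 mm) begins 54 mm behind the grasp point. The pads swing forward as they close: fully open they stand 13 mm farther back than shut.
Start: joints at [-0.98, 0.359, 0.012, 0, -1.224, -0.288], TCP at [0.201, -0.644, 0.231] pointing down, gripper open.
Joint ranges: [-3.07, 3.07], [-1.43, 2.12], [-1.02, 1.25], [-3.03, 1.67], [-3.05, -0], [-3.03, 3.03]. Speed limits (rad/s): [2.39, 2.39, 3.01, 3.14, 3.14, 3.14].

## Interface

Orientations are given as a unit quaternion [w, x, y, z].
In Python, from station import * gives the robot as it stands.
- The arm moves only by the shell command python3 -m handwheel 'ROWS' [FORCE]. ROWS is JSON, a list that holds one entry, the list of rows, each a list of 7 numbers: the shift along the tool's x, y, z in m, then the turn, a rotation vector about the tool's x, y, z in rad, then the closure, from 0 (fully open) to 1 (shut). A call has 1 to 8 rows; each row shifts and turns the commanded pose from where the row before left it, along the tool's axes as they then stand; what a row does not reach is not made up. A row lasts 1/12 s, in which the tool goes at most 41.7 mm and 7.16 degrees, less where a joint would pass 70% of its speed; a pose out of reach is approached as far as the arm can. A call is refused whole if a number of a shift passes 0.0417 or a number of a turn 0.125, either way. A call with a gripper value outside its range is refused whole. The fingers move at their own pace and stop on an object; FORCE is the grip in N (left out, the last holds). Time passes only in rows, so rows that do not move let the fingers close. It gives the time, the measured TCP pose, the force and the opening at its end, in the units of the state.
- get_state(): the state, without advancing time (a new reading comes with each control period).
- grab_frame(name): name is "scene" or "top" or "wrist"; returns (picture, depth): 480x640x3 uint8, red, green, blue; 480x640 float32, m along the optical axis (not along the pixel's ray), 0 where there is no reading.
- camera_info(name): a dict with "fx", "fy", "cx", "cy" (pixels), "position" and "orientation" of the camera in the world; the wrist camera has in their place "mount" (4x4, takes a point from camera to tool coordinates, whose origin is the TCP and whose axes are the tool frame's). Camera axes: x right, y up, looking along -z (the intrinsics and any distortion apply to the point x, -y, -z); pixel columns grow to the right and rows downward; lengths in m; the calibration is good to about 2 mm. A picture is of the moment at which its call begins: read the wrist's pose just before it. camera_info takes no time and is no camera call.
- job_done(): hands the job in, once; it reports no verdict.
The state is a dict: "time": time; "qpos": joint angles; "joint_velocities": joint speeds; "effort": joint torques, N m; "tool_pos": TCP position; "tcp_rot": TCP orientation; "wrist_force": force on the tool from outside, world axes, zero at the start; "ft_torque": the same for the moment, N m; "opening": opening from 0.0 (shut) to 1.0 (fully open).
Only numpy, scipy, OpenCV 4.12 (cv2) and the standard library are available. Lean on these libraries where they do the work, as an engineer would, in place of code of your own. Each camera call takes 0.05 s, during which the arm holds its last target.

## Task

A stack of games has come to the shop counter: take it apart from the top down, one thing at a time, and set each into the display tray of its own shape (die in the square tray, tin in the round one, six-sided box in the six-sided one, long box in the oblong one). Each must lie flat on its tray's bed inside the lip, the same way up as it was; set them down gently, topple nothing, and leave the dice cup and the bell alone.

Things in the scene. Friction and masses are not known exactly. Their poses are not given: they have to be found in the camera images.
- die: Large light wooden die with dark pips, a 32 mm cube with 3 mm rounded edges; at the start on top of the stack, lying on the round tin. Origin: centre of its underside; x and y square to its side faces, z up.
- round_tin: Plain steel round tin, 44 mm in diameter, 40 mm high; second from the top of the stack, lying on the six-sided box. Closed and stiff. Origin: centre of its underside; z up.
- hex_box: Six-sided dark wooden game box, 58 mm across its flats (67 mm across corners), 40 mm high; third from the top, lying on the long box. Closed and stiff. Origin: centre of its underside; x points square out of one flat side (the flats face 0, 60, 120 ... degrees from x), z up.
- long_box: Long off-white card-game box, 150 mm (along its x) by 62 mm (along its y), 38 mm high, closed and stiff; the bottom of the stack, on the counter. Its two ends show from above. Origin: centre of its underside; z up.
- square_tray: Square display tray for the die. Grey felt-lined bed, its top 6 mm above the counter, inside a dark lip 5 mm thick that stands 3 mm above the bed (9 mm above the counter). Fixed to the counter. Origin: centre of its underside, on the counter; z up. Bed 52 x 52 mm, x and y along its sides.
- round_tray: Round display tray for the tin. Grey felt-lined bed, its top 6 mm above the counter, inside a dark lip 5 mm thick that stands 3 mm above the bed (9 mm above the counter). Fixed to the counter. Origin: centre of its underside, on the counter; z up. Bed 64 mm in diameter.
- hex_tray: Six-sided display tray for the six-sided box. Grey felt-lined bed, its top 6 mm above the counter, inside a dark lip 5 mm thick that stands 3 mm above the bed (9 mm above the counter). Fixed to the counter. Origin: centre of its underside, on the counter; z up. Bed 78 mm across flats; x points square to one of its flats. The box fits at any turn.
- rect_tray: Oblong display tray for the long box. Grey felt-lined bed, its top 6 mm above the counter, inside a dark lip 5 mm thick that stands 3 mm above the bed (9 mm above the counter). Fixed to the counter. Origin: centre of its underside, on the counter; z up. Bed 170 mm (along its x) by 82 mm (along its y). The box fits either way round.
- dice_cup: Bystander: empty black open cup, 72 mm across the rim, 75 mm high, standing loose on the counter. Origin: centre of its underside. To be left alone.
- bell: Bystander: brass counter bell, 72 mm across, 51 mm high, standing loose on the counter. Origin: centre of its underside. To be left alone.
Not all that is in view belongs to the job. Of the things like the hex_box, leave any that is white; of the rest the smaller one is meant.

How it is judged:
On the way, in this order (a step that is already met when the one before it is completed fails the run):
1. the die lies in its own tray (horizontal distance between die and square_tray below 0.015 m and z of die in the frame of square_tray between 0.004 and 0.008 m and angle between die's own z axis and vertical below 0.06 rad), for 0.2 s.
2. the round tin lies in its own tray (horizontal distance between round_tin and round_tray below 0.015 m and z of round_tin in the frame of round_tray between 0.004 and 0.008 m and angle between round_tin's own z axis and vertical below 0.06 rad), for 0.2 s.
3. the six-sided box lies in its own tray (horizontal distance between hex_box and hex_tray below 0.015 m and z of hex_box in the frame of hex_tray between 0.004 and 0.008 m and angle between hex_box's own z axis and vertical below 0.06 rad), for 0.2 s.
4. the long box lies in its own tray (horizontal distance between long_box and rect_tray below 0.015 m and z of long_box in the frame of rect_tray between 0.004 and 0.008 m and angle between long_box's own z axis and vertical below 0.06 rad and angle between the x axis of long_box and the x axis of rect_tray, either way round below 0.25 rad), for 0.2 s.
At the end, for the whole second after the job is handed in: All four things lie flat and at rest on the bed of the tray of their own shape: centre within 15 mm of the tray's centre, underside on the bed (within 2 mm), tilted by less than 0.06 rad, upright; the long box also turned along its tray to within 0.25 rad, either way round (all of step 1 and all of step 2 and all of step 3 and all of step 4 and linear speed of each of die, round_tin, hex_box, long_box below 0.02 m/s and angular speed of each of die, round_tin, hex_box, long_box below 0.2 rad/s); the robot touches nothing.
It fails at once if the dice cup or the bell is shifted by more than 25 mm or tipped over (distance of any of dice_cup, bell from where it was at the start of the episode above 0.025 m or angle between any of dice_cup, bell's own z axis and vertical above 0.4 rad).
It fails at once if a thing of the stack is toppled (tilted by more than about 40 degrees) (angle between any of die, round_tin, hex_box, long_box's own z axis and vertical above 0.7 rad).
It fails at once if a thing is dropped into its tray from more than about 40 mm ((horizontal distance between die and square_tray below 0.05 m and z of die in the frame of square_tray below 0.02 m and linear speed of die above 0.7 m/s) or (horizontal distance between round_tin and round_tray below 0.05 m and z of round_tin in the frame of round_tray below 0.02 m and linear speed of round_tin above 0.7 m/s) or (horizontal distance between hex_box and hex_tray below 0.05 m and z of hex_box in the frame of hex_tray below 0.02 m and linear speed of hex_box above 0.7 m/s) or (horizontal distance between long_box and rect_tray below 0.05 m and z of long_box in the frame of rect_tray below 0.02 m and linear speed of long_box above 0.7 m/s)).
It also fails if it takes over 115 s, if anything falls off the work surface, if the arm or the gripper's body presses on something with over 40 N, if the wrist force passes 120 N, or if a joint passes its speed limit or range.

## Working session

There is one attempt and no reset: what is moved stays moved. The work goes in short steps, Python scripts to look and compute and a shell command to move; the robot and the scene stay as the last step left them, time stands still between calls to the robot, and variables do not carry over. Pictures are saved under pics/ and viewed, and the job is handed in when it is done.

```bash
ls; mkdir -p pics
python3 - <<'E'
from station import *
import cv2,numpy as np
s=get_state();print(s)
for n in("scene","top","wrist"):
    print(n,camera_info(n))
for n in("scene","top"):
    p,d=grab_frame(n);cv2.imwrite(f"pics/{n}0.png",p[:,:,::-1]);np.save(f"pics/{n}0.npy",d);np.save(f"pics/{n}0rgb.npy",p)
E
```

```text
pics
{'time': 0.0, 'qpos': array([-9.79899834e-01,  3.59368488e-01,  1.10579964e-02, -3.28979138e-04,
       -1.22408484e+00, -2.88104279e-01]), 'joint_velocities': array([-0.00151879, -0.00069107,  0.00056644,  0.00125768,  0.00025416,
        0.00010695]), 'effort': array([-2.38379558e-03, -5.83315122e+01,  2.93415070e+01,  6.93640262e+00,
       -6.08865506e-03,  3.60156321e-06]), 'tool_pos': array([ 0.20110602, -0.64384778,  0.23037901]), 'tcp_rot': array([ 0.69958241, -0.69846613, -0.10646395,  0.10674711]), 'wrist_force': array([ 0.47275842,  0.13372679, -0.60330574]), 'ft_torque': array([-0.02231987,  0.00535317, -0.00532938]), 'opening': 1.0038631036332761}
scene {'fx': 515.096284314622, 'fy': 515.096284314622, 'cx': 320.7524773314312, 'cy': 247.20866484069788, 'position': array([1.32818416, 0.29764066, 0.63081665]), 'orientation': array([0.49850286, 0.27405399, 0.39888311, 0.71922289])}
top {'fx': 538.13759673021, 'fy': 538.13759673021, 'cx': 313.7403351380453, 'cy': 232.51389368492016, 'position': array([ 0.35921215, -0.01301632,  1.02321397]), 'orientation': array([ 0.70732874,  0.07636004, -0.05247724, -0.70078623])}
wrist {'fx': 331.20863933438005, 'fy': 331.20863933438005, 'cx': 319.4419986284897, 'cy': 238.85739857878923, 'mount': array([[ 9.19961946e-05, -9.58027924e-01, -2.86674883e-01,
        -7.28001332e-02],
       [-6.20821851e-04,  2.86674774e-01, -9.58027760e-01,
        -1.42352437e-01],
       [ 9.99999803e-01,  2.66108940e-04, -5.68391681e-04,
         1.30364055e-04],
       [ 0.00000000e+00,  0.00000000e+00,  0.00000000e+00,
         1.00000000e+00]])}
```

View pics/scene0.png

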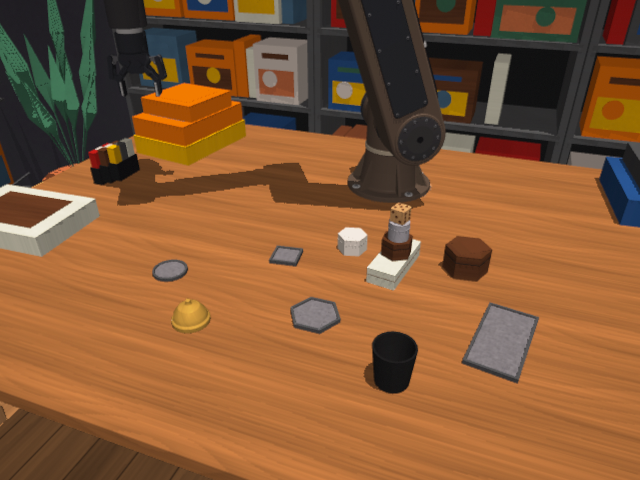

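View pics/top0.png

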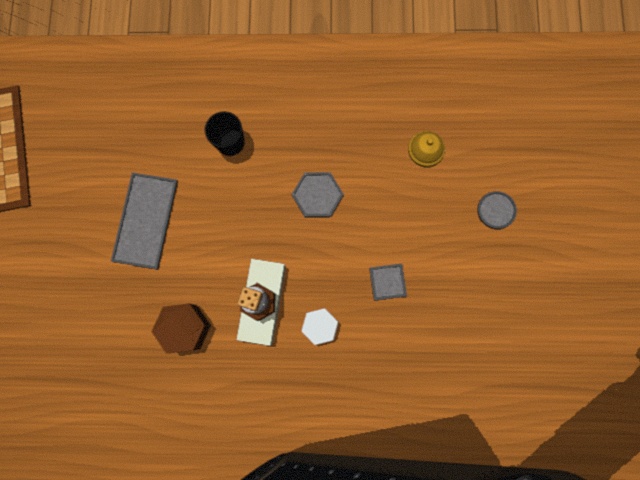

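The scene view shows the stack around (395,240): die, tin and brown hex box on the long white box, with the white decoy at (352,240) and the larger brown one at (467,258). In the top view the trays are rect at (145,221), hex at (318,195), square at (388,282) and round at (497,210). The cup is at (225,132), the bell at (427,148) and the stack near (262,302).

```bash
cat > h.py <<'E'
import numpy as np, cv2
from scipy.spatial.transform import Rotation as R
from station import *
def rot(q): return R.from_quat([q[1],q[2],q[3],q[0]])
def campose(n,st=None):
    c=camera_info(n)
    if n!="wrist": return c,rot(c["orientation"]).as_matrix(),np.array(c["position"])
    st=st or get_state(); T=rot(st["tcp_rot"]).as_matrix(); m=np.array(c["mount"])
    return c,T@m[:3,:3],T@m[:3,3]+st["tool_pos"]
def rays(n,uv,st=None):
    c,Rm,p=campose(n,st); uv=np.atleast_2d(uv).astype(float)
    d=np.c_[(uv[:,0]-c["cx"])/c["fx"],-(uv[:,1]-c["cy"])/c["fy"],-np.ones(len(uv))]
    return p,d@Rm.T
def cast(n,uv,z,st=None):
    p,d=rays(n,uv,st); return p+d*((z-p[2])/d[:,2])[:,None]
def deproj(n,depth,st=None):
    v,u=np.mgrid[:480,:640]; p,d=rays(n,np.c_[u.ravel(),v.ravel()],st)
    P=(p+d*depth.reshape(-1,1)).reshape(480,640,3); P[depth<=0]=np.nan; return P
def tri(n1,uv1,n2,uv2):
    p1,d1=rays(n1,uv1);p2,d2=rays(n2,uv2);d1=d1[0];d2=d2[0]
    a=np.linalg.lstsq(np.c_[d1,-d2],p2-p1,rcond=None)[0]
    return (p1+a[0]*d1+p2+a[1]*d2)/2,np.linalg.norm(p1+a[0]*d1-p2-a[1]*d2)
E
python3 - <<'E'
from h import *
p=np.load("pics/top0rgb.npy");d=np.load("pics/top0.npy")
hsv=cv2.cvtColor(p,cv2.COLOR_RGB2HSV)
m=((hsv[...,1]<60)&(hsv[...,2]>55)&(hsv[...,2]<170)).astype(np.uint8)
m=cv2.morphologyEx(m,cv2.MORPH_CLOSE,np.ones((3,3)))
P=deproj("top",d)
print("counter z",np.nanmedian(P[80:100,300:400,2]),np.nanmedian(P[240:255,180:230,2]))
for c in cv2.findContours(m,cv2.RETR_EXTERNAL,cv2.CHAIN_APPROX_NONE)[0]:
    if cv2.contourArea(c)<400: continue
    M=cv2.moments(c);u,v=M['m10']/M['m00'],M['m01']/M['m00']
    W=cast("top",c[:,0,:],0.008)[:,:2]
    r=cv2.minAreaRect((W*1000).astype(np.float32))
    print((u,v),cast("top",(u,v),.007)[0].round(4),"rect",np.round(r[0],1),np.round(r[1],1),r[2],"z",np.nanmedian(P[int(v)-5:int(v)+5,int(u)-5:int(u)+5,2]))
# stack
Q=P[255:350,230:295];z=Q[...,2]
print("z hist",np.histogram(z[~np.isnan(z)],bins=np.arange(-.01,.18,.01)))
for lo,hi in((.03,.045),(.07,.085),(.11,.125),(.14,.16)):
    k=(z>lo)&(z<hi)
    if k.sum()<5: print(lo,'none');continue
    X=Q[k];
    r=cv2.minAreaRect((X[:,:2]*1000).astype(np.float32));print(lo,k.sum(),np.median(X,0).round(4),np.round(r[0],1),np.round(r[1],1),r[2])
E
python3 - <<'E'
import cv2
a=cv2.imread('pics/top0.png')[240:370,140:350];b=cv2.imread('pics/scene0.png')[190:300,330:500]
cv2.imwrite('pics/a.png',cv2.resize(a,None,fx=3.8,fy=3.8,interpolation=2));cv2.imwrite('pics/b.png',cv2.resize(b,None,fx=4.5,fy=4.5,interpolation=2))
E
```

```text
counter z 0.00020803212176523367 0.00015850537773465234
(387.64742934967654, 281.6258086482805) [ 0.4536 -0.1176  0.007 ] rect [ 453.7 -117.6] [60.7 60.6] 7.715556621551514 z 0.006103179127197933
(496.6470968785379, 209.63723111758046) [ 0.5934 -0.3272  0.007 ] rect [ 593.4 -327. ] [70.1 70.3] 62.3565788269043 z 0.006111811331555583
(317.1923833178102, 194.3053917003001) [0.6223 0.0168 0.007 ] rect [621.9  17.3] [86.2 97.3] 0.1585633009672165 z 0.0055459315560039135
(143.88036963036964, 220.61663336663338) [0.5682 0.3543 0.007 ] rect [569.6 353.6] [ 91.3 178.7] 80.93672943115234 z 0.006115295651175634
z hist (array([1439, 1701,   42,   50, 1629,  245,   23,   24,  327,   60,   16,
         27,  125,   26,   19,  211,  184,    0]), array([-0.01,  0.  ,  0.01,  0.02,  0.03,  0.04,  0.05,  0.06,  0.07,
        0.08,  0.09,  0.1 ,  0.11,  0.12,  0.13,  0.14,  0.15,  0.16,
        0.17]))
0.03 1866 [0.4109 0.1149 0.038 ] [413.1 118.4] [ 62.7 150.3] 81.60691833496094
0.07 379 [0.4001 0.1059 0.0778] [410.3 119.4] [64.6 57.7] 1.6679582595825195
0.11 141 [0.4056 0.1091 0.1179] [410.3 116.5] [32.4 42.5] 72.28829193115234
0.14 395 [0.4116 0.1213 0.1498] [411.6 121.7] [32.3 32.1] 72.415283203125
```

View pics/a.png

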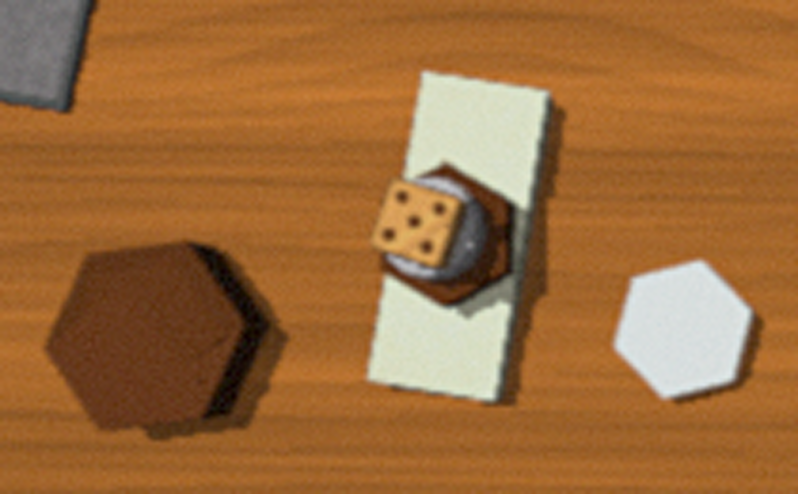

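View pics/b.png

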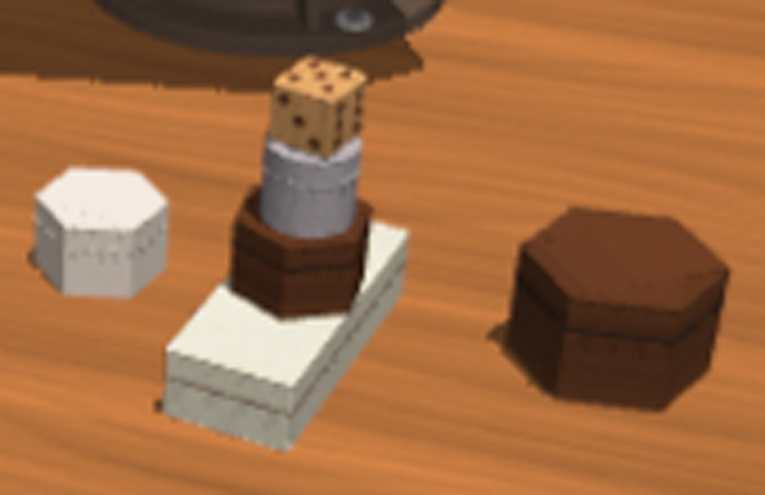

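```bash
cat >> h.py <<'E'
def plan(target,yaw=None):
    """print shift in tool axes to reach target (world) after turning; jaw axis yaw(deg, mod 180)"""
    s=get_state();T=rot(s["tcp_rot"]).as_matrix();z=T[:,2]
    cy=np.degrees(np.arctan2(z[1],z[0]))
    print("t",round(s["time"],2),"tcp",s["tool_pos"].round(4),"jaw yaw",cy.round(2),"down",T[:,1].round(4),"open",round(s["opening"],3),"F",s["wrist_force"].round(1),"q",s["qpos"].round(2))
    if yaw is not None:
        for k in (0,180,-180):
            dy=yaw+k-cy
            if abs(dy)>181: continue
            a=np.radians(yaw+k);Z=np.array([np.cos(a),np.sin(a),0]);Y=np.array([0,0,-1.]);X=np.cross(Y,Z)
            D=np.c_[X,Y,Z]; rv=R.from_matrix(T.T@D).as_rotvec()
            print(" dyaw",round(dy,1),"rotvec",rv.round(4),"rows",np.ceil(abs(rv).max()/.122),"shift after turn",(D.T@(np.array(target)-s["tool_pos"])).round(4),"shift/now axes",(T.T@(np.array(target)-s["tool_pos"])).round(4))
E
python3 - <<'E'
from h import *
plan((0.45,-0.2,0.23),72.4)
plan((0.4116,0.1217,0.2),-17.6)
p,d=grab_frame("wrist");cv2.imwrite("pics/w0.png",p[:,:,::-1])
E
```

```text
t 0.1 tcp [ 0.2011 -0.6439  0.2304] jaw yaw 107.34 down [-6.0e-04  1.4e-03 -1.0e+00] open 0.997 F [-0.3  0.1  0.4] q [-0.98  0.36  0.01 -0.   -1.22 -0.29]
 dyaw -34.9 rotvec [-1.400e-03  6.099e-01 -6.000e-04] rows 5.0 shift after turn [1.030e-01 4.000e-04 4.984e-01] shift/now axes [0.3699 0.0009 0.3495]
 dyaw 145.1 rotvec [-8.0000e-04 -2.5317e+00  1.9000e-03] rows 21.0 shift after turn [-1.030e-01  4.000e-04 -4.984e-01] shift/now axes [0.3699 0.0009 0.3495]
t 0.1 tcp [ 0.2011 -0.6439  0.2304] jaw yaw 107.34 down [-6.0e-04  1.4e-03 -1.0e+00] open 0.997 F [-0.3  0.1  0.4] q [-0.98  0.36  0.01 -0.   -1.22 -0.29]
 dyaw -124.9 rotvec [-7.0000e-04  2.1807e+00 -1.8000e-03] rows 18.0 shift after turn [-0.7934  0.0304 -0.0309] shift/now axes [0.4291 0.0314 0.668 ]
 dyaw 55.1 rotvec [-1.500e-03 -9.609e-01  6.000e-04] rows 8.0 shift after turn [0.7934 0.0304 0.0309] shift/now axes [0.4291 0.0314 0.668 ]
```

View pics/w0.png

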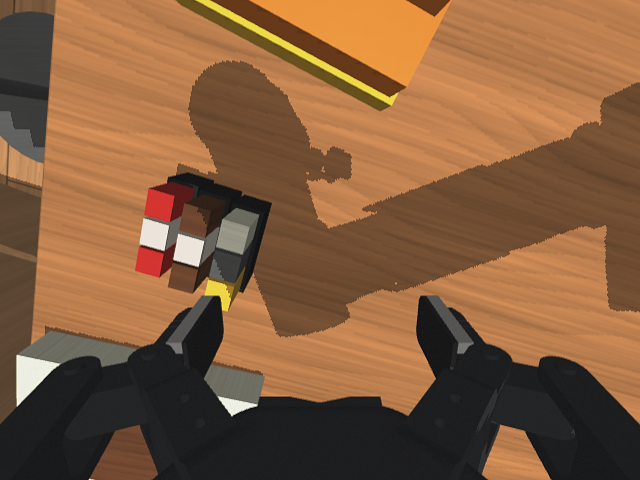

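The fingers show at (215,320) and (428,320), fully open. I'll turn the jaw to the die's yaw while moving toward the stack.

```bash
python3 -m handwheel '[[[0.02,0,0.035,0,0.122,0,0],[0.02,0,0.035,0,0.122,0,0],[0.02,0,0.035,0,0.122,0,0],[0.02,0,0.035,0,0.122,0,0],[0.02,0,0.035,0,0.122,0,0],[0.01,0,0.04,0,0,0,0],[0,0,0.041,0,0,0,0],[0,0,0.041,0,0,0,0]]]' 30
python3 - <<'E'
from h import *
plan((0.4116,0.1217,0.21),72.4)
p,d=grab_frame("wrist")
c=camera_info("wrist");m=np.array(c["mount"])
v,u=np.mgrid[:480,:640]
X=np.stack([(u-c["cx"])/c["fx"]*d,-(v-c["cy"])/c["fy"]*d,-d],-1)@m[:3,:3].T+m[:3,3]
for a,b in((180,300),(420,470)):
    Q=X[295:400,a-20:b].reshape(-1,3);k=(d[295:400,a-20:b].ravel()>0)&(Q[:,1]<.01)&(Q[:,1]>-.06)&(abs(Q[:,0])<.03)
    Q=Q[k];print(len(Q),Q.min(0),Q.max(0)); j=Q[:,1]>Q[:,1].max()-.004;print(np.median(Q[j],0))
E
```

```text
time: 0.82
tool_pos: [0.33, -0.3557, 0.231]
tcp_rot: [0.7, -0.7, 0.101, -0.101]
wrist_force: [1.7, 0.8, 0.3]
opening: 1.002
t 0.82 tcp [ 0.33   -0.3557  0.231 ] jaw yaw 73.56 down [-4.e-04  3.e-04 -1.e+00] open 1.002 F [1.7 0.8 0.3] q [-0.42  0.04 -0.39 -0.   -1.14 -1.44]
 dyaw -1.2 rotvec [-0.0002  0.0202 -0.0005] rows 1.0 shift after turn [-0.0665  0.021   0.4797] shift/now axes [-0.0568  0.0211  0.4809]
 dyaw 178.8 rotvec [-8.0000e-04 -3.1214e+00  3.0000e-04] rows 26.0 shift after turn [ 0.0665  0.021  -0.4797] shift/now axes [-0.0568  0.0211  0.4809]
3412 [-0.01287217 -0.05999462 -0.05637893] [ 0.01119979 -0.01178879 -0.04074259]
[ 0.00095132 -0.01451094 -0.04240477]
3124 [-0.01300224 -0.05998349  0.04147839] [ 0.01173879 -0.01163494  0.05668276]
[-0.00026943 -0.01460946  0.04308983]
```

```bash
python3 -m handwheel '[[[0.015,0,0.038,0,0.02,0,0],[0.015,0,0.038,0,0,0,0],[0.015,0,0.038,0,0,0,0],[0,0,0.041,0,0,0,0],[0,0,0.041,0,0,0,0],[-0.015,0,0.038,0,0,0,0],[-0.015,0,0.038,0,0,0,0],[-0.02,0,0.036,0,0,0,0]]]'; python3 -m handwheel '[[[-0.02,0,0.036,0,0,0,0],[-0.02,0,0.036,0,0,0,0],[-0.015,0,0.036,0,0,0,0],[0,0,0,0,0,0,0],[0,0,0,0,0,0,0]]]'
python3 - <<'E'
from h import *
plan((0.4116,0.1217,0.124),72.4)
E
```

```text
time: 1.53
tool_pos: [0.4172, -0.0599, 0.2312]
tcp_rot: [-0.699, 0.699, -0.108, 0.108]
wrist_force: [1.5, 0.7, 1.2]
opening: 0.997
time: 1.95
tool_pos: [0.397, 0.0599, 0.2315]
tcp_rot: [0.699, -0.699, 0.106, -0.106]
wrist_force: [0.7, -0.9, -0.3]
opening: 1.005
t 1.95 tcp [0.397  0.0599 0.2315] jaw yaw 72.72 down [ 3.e-04  4.e-04 -1.e+00] open 1.005 F [ 0.7 -0.9 -0.3] q [ 0.65 -0.12 -0.54 -0.   -1.14 -2.52]
 dyaw -0.3 rotvec [-0.0005  0.0056  0.0002] rows 1.0 shift after turn [-0.0048  0.1075  0.0633] shift/now axes [-0.0044  0.1075  0.0633]
 dyaw 179.7 rotvec [ 3.000e-04 -3.136e+00  7.000e-04] rows 26.0 shift after turn [ 0.0048  0.1075 -0.0633] shift/now axes [-0.0044  0.1075  0.0633]
 dyaw -180.3 rotvec [ 3.000e-04 -3.136e+00  7.000e-04] rows 26.0 shift after turn [ 0.0048  0.1075 -0.0633] shift/now axes [-0.0044  0.1075  0.0633]
```

```bash
python3 -m handwheel '[[[-0.002,0.01,0.032,0,0,0,0],[-0.002,0.01,0.031,0,0,0,0],[0,0,0,0,0,0,0],[0,0,0,0,0,0,0]]]'
python3 - <<'E'
from h import *
plan((0.4116,0.1217,0.124),72.4)
s=get_state()
p,d=grab_frame("wrist");cv2.imwrite("pics/w1.png",p[:,:,::-1])
P=deproj("wrist",d,s)
z=P[...,2]
for lo,hi in((.030,.045),(.07,.085),(.112,.125),(.143,.156)):
    k=(z>lo)&(z<hi)&(np.hypot(P[...,0]-.41,P[...,1]-.118)<.09);X=P[k]
    if len(X)<5: print(lo,len(X));continue
    r=cv2.minAreaRect((X[:,:2]*1000).astype(np.float32));print(lo,k.sum(),np.median(X,0).round(4),np.round(r[0],1),np.round(r[1],1),r[2])
E
```

```text
time: 2.28
tool_pos: [0.4126, 0.1187, 0.2105]
tcp_rot: [-0.698, 0.699, -0.109, 0.107]
wrist_force: [0.6, 0.3, 0.6]
opening: 1.004
t 2.28 tcp [0.4126 0.1187 0.2105] jaw yaw 72.43 down [-0.0018 -0.0016 -1.    ] open 1.004 F [0.6 0.3 0.6] q [ 0.74 -0.04 -0.53 -0.   -1.09 -2.62]
 dyaw -0.0 rotvec [ 0.0021  0.0005 -0.0013] rows 1.0 shift after turn [-0.0018  0.0865  0.0026] shift/now axes [-0.0017  0.0865  0.0027]
 dyaw 180.0 rotvec [-2.0000e-03 -3.1411e+00 -3.2000e-03] rows 26.0 shift after turn [ 0.0018  0.0865 -0.0026] shift/now axes [-0.0017  0.0865  0.0027]
 dyaw -180.0 rotvec [-2.0000e-03 -3.1411e+00 -3.2000e-03] rows 26.0 shift after turn [ 0.0018  0.0865 -0.0026] shift/now axes [-0.0017  0.0865  0.0027]
0.03 4864 [0.3702 0.1219 0.0376] [408.   88.9] [121.1 150. ] 81.53602600097656
0.07 1341 [0.3928 0.1211 0.0774] [403.5 119.6] [58.3 53.2] 89.89326477050781
0.112 594 [0.3962 0.1248 0.1176] [406.1 122.6] [43.2 33.2] 76.75790405273438
0.143 2277 [0.4092 0.1225 0.1495] [410.6 122.3] [32.3 32. ] 71.69205474853516
```

View pics/w1.png

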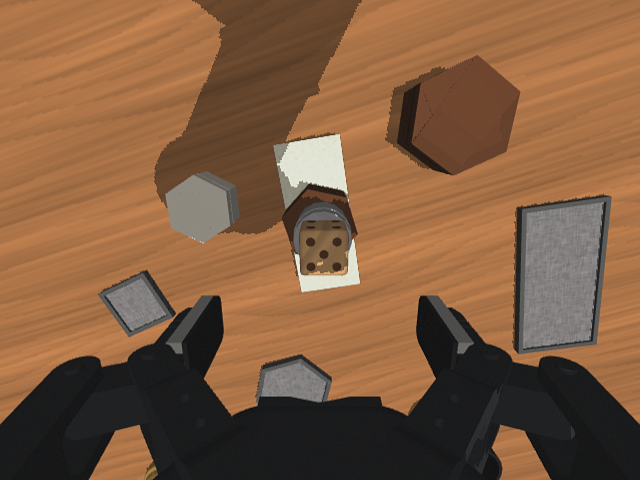

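The wrist view shows the die at (324,248) between the fingers, on the tin. The top and wrist measurements of it agree to 1 mm. Descending and gripping.

```bash
python3 -m handwheel '[[[-0.002,0.03,0.003,0,0,0,0],[0,0.03,0,0,0,0,0],[0,0.02,0,0,0,0,0],[0,0.009,0,0,0,0,0],[0,0,0,0,0,0,0],[0,0,0,0,0,0,0]]]'
python3 - <<'E'
from h import *
plan((0.4112,0.122,0.121),72.0)
E
```

```text
time: 2.83
tool_pos: [0.412, 0.1219, 0.123]
tcp_rot: [-0.699, 0.699, -0.108, 0.108]
wrist_force: [-0.8, 0.0, 0.2]
opening: 1.001
t 2.83 tcp [0.412  0.1219 0.123 ] jaw yaw 72.37 down [ 3.e-04 -3.e-04 -1.e+00] open 1.001 F [-0.8  0.   0.2] q [ 0.75  0.06 -0.66  0.   -0.86 -2.63]
 dyaw -0.4 rotvec [0.0002 0.0064 0.0004] rows 1.0 shift after turn [-0.0008  0.002  -0.0001] shift/now axes [-0.0008  0.002  -0.0001]
 dyaw 179.6 rotvec [ 6.0000e-04 -3.1352e+00 -3.0000e-04] rows 26.0 shift after turn [0.0008 0.002  0.0001] shift/now axes [-0.0008  0.002  -0.0001]
 dyaw -180.4 rotvec [ 6.0000e-04 -3.1352e+00 -3.0000e-04] rows 26.0 shift after turn [0.0008 0.002  0.0001] shift/now axes [-0.0008  0.002  -0.0001]
```

```bash
python3 -m handwheel '[[[0,0.002,0,0,0,0,0.4],[0,0,0,0,0,0,0.5],[0,0,0,0,0,0,0.6],[0,0,0,0,0,0,0.7],[0,0,0,0,0,0,0.8],[0,0,0,0,0,0,0.9],[0,0,0,0,0,0,1],[0,0,0,0,0,0,1]]]' 30;python3 -m handwheel '[[[0,0,0,0,0,0,1],[0,0,0,0,0,0,1],[0,0,0,0,0,0,1],[0,0,0,0,0,0,1]]]'
```

```text
time: 3.5
tool_pos: [0.412, 0.1229, 0.121]
tcp_rot: [0.699, -0.699, 0.108, -0.108]
wrist_force: [-1.2, -0.2, 6.7]
opening: 0.372
time: 3.83
tool_pos: [0.4119, 0.1229, 0.121]
tcp_rot: [0.699, -0.699, 0.108, -0.108]
wrist_force: [-0.9, -0.1, 6.5]
opening: 0.373
```

```bash
python3 -m handwheel '[[[0,-0.01,0,0,0,0,1],[0,-0.02,0,0,0,0,1],[0,-0.03,0,0,0,0,1],[0,-0.03,0,0,0,0,1],[0,0,0,0,0,0,1]]]'
python3 - <<'E'
from h import *
plan((0.4537,-0.1176,0.2),7.7)
plan((0.4537,-0.1176,0.2),97.7)
p,d=grab_frame("scene");cv2.imwrite("pics/s1.png",cv2.resize(p[100:320,230:520,::-1],None,fx=2.5,fy=2.5))
E
```

```text
time: 4.25
tool_pos: [0.4141, 0.124, 0.2157]
tcp_rot: [0.701, -0.697, 0.105, -0.11]
wrist_force: [1.7, 0.8, 0.4]
opening: 0.368
t 4.25 tcp [0.4141 0.124  0.2157] jaw yaw 72.49 down [ 0.0073  0.0041 -1.    ] open 0.368 F [1.7 0.8 0.4] q [ 0.75 -0.05 -0.52  0.   -1.09 -2.63]
 dyaw -64.8 rotvec [-0.0087  1.1308  0.0016] rows 10.0 shift after turn [0.2448 0.0157 0.0069] shift/now axes [ 0.1104  0.015  -0.2186]
 dyaw 115.2 rotvec [ 1.8000e-03 -2.0108e+00  9.8000e-03] rows 17.0 shift after turn [-0.2448  0.0157 -0.0069] shift/now axes [ 0.1104  0.015  -0.2186]
t 4.25 tcp [0.4141 0.124  0.2157] jaw yaw 72.49 down [ 0.0073  0.0041 -1.    ] open 0.368 F [1.7 0.8 0.4] q [ 0.75 -0.05 -0.52  0.   -1.09 -2.63]
 dyaw 25.2 rotvec [-0.0048 -0.44    0.0069] rows 4.0 shift after turn [ 0.0069  0.0157 -0.2448] shift/now axes [ 0.1104  0.015  -0.2186]
 dyaw -154.8 rotvec [-0.0095  2.7016 -0.0066] rows 23.0 shift after turn [-0.0069  0.0157  0.2448] shift/now axes [ 0.1104  0.015  -0.2186]
```

View pics/s1.png

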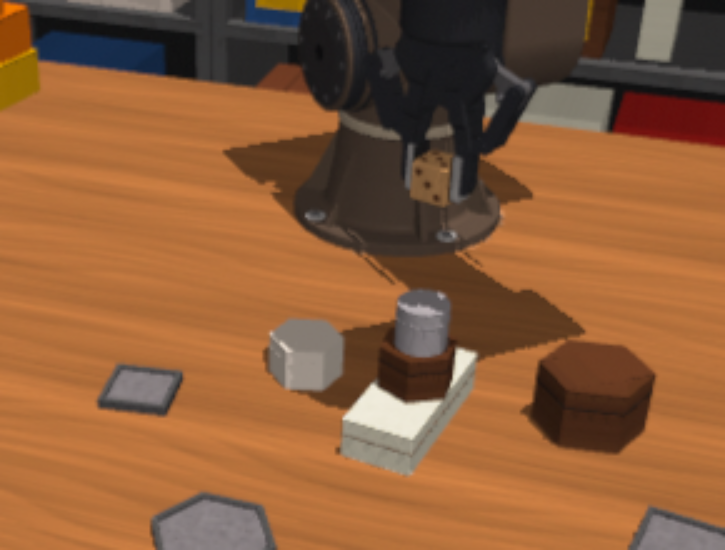

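The die is held at (432,178) and the rest of the stack is undisturbed.

```bash
python3 -m handwheel '[[[0,0,0,0,-0.11,0,1],[0,0,0,0,-0.11,0,1],[0,0,0,0,-0.11,0,1],[0,0,0,0,-0.11,0,1],[0.003,0,-0.03,0,0,0,1],[0.002,0,-0.04,0,0,0,1],[0.002,0,-0.04,0,0,0,1],[0,0,-0.04,0,0,0,1]]]';python3 -m handwheel '[[[0,0.02,-0.03,0,0,0,1],[0,0.03,-0.03,0,0,0,1],[0,0.03,-0.02,0,0,0,1],[0,0.02,-0.014,0,0,0,1],[0,0.02,0,0,0,0,1],[0,0,0,0,0,0,1],[0,0,0,0,0,0,1]]]'
python3 - <<'E'
from h import *
plan((0.4537,-0.1176,0.009),97.7)
E
```

```text
time: 4.97
tool_pos: [0.438, -0.0265, 0.2095]
tcp_rot: [0.706, -0.705, -0.047, 0.048]
wrist_force: [0.4, -0.1, -0.4]
opening: 0.37
time: 5.55
tool_pos: [0.4495, -0.1181, 0.0897]
tcp_rot: [-0.705, 0.706, 0.045, -0.048]
wrist_force: [-0.3, 0.9, -0.0]
opening: 0.367
t 5.55 tcp [ 0.4495 -0.1181  0.0897] jaw yaw 97.6 down [-3.9e-03 -6.0e-04 -1.0e+00] open 0.367 F [-0.3  0.9 -0. ] q [ 0.17  0.16 -0.63 -0.   -0.78 -1.61]
 dyaw 0.1 rotvec [ 0.0001 -0.0017 -0.0039] rows 1.0 shift after turn [ 0.0042  0.0807 -0.    ] shift/now axes [ 0.0045  0.0807 -0.    ]
 dyaw 180.1 rotvec [6.1000e-03 3.1399e+00 1.0000e-04] rows 26.0 shift after turn [-0.0042  0.0807  0.    ] shift/now axes [ 0.0045  0.0807 -0.    ]
 dyaw -179.9 rotvec [6.1000e-03 3.1399e+00 1.0000e-04] rows 26.0 shift after turn [-0.0042  0.0807  0.    ] shift/now axes [ 0.0045  0.0807 -0.    ]
```

```bash
python3 -m handwheel '[[[0.004,0.025,0,0,0,-0.002,1],[0,0.025,0,0,0,0,1],[0,0.015,0,0,0,0,1],[0,0.01,0,0,0,0,1],[0,0.004,0,0,0,0,1],[0,0,0,0,0,0,1],[0,0,0,0,0,0,1]]]'
python3 - <<'E'
from h import *
plan((0.4537,-0.1176,0.009),97.7)
E
```

```text
time: 6.13
tool_pos: [0.4558, -0.1168, 0.0129]
tcp_rot: [0.706, -0.705, -0.049, 0.046]
wrist_force: [0.7, 0.2, -0.5]
opening: 0.373
t 6.13 tcp [ 0.4558 -0.1168  0.0129] jaw yaw 97.69 down [ 3.4e-03  3.0e-04 -1.0e+00] open 0.373 F [ 0.7  0.2 -0.5] q [ 0.17  0.29 -0.7   0.   -0.57 -1.61]
 dyaw 0.0 rotvec [ 0.0001 -0.0002  0.0034] rows 1.0 shift after turn [-0.0021  0.0039 -0.0005] shift/now axes [-0.0022  0.0039 -0.0005]
 dyaw 180.0 rotvec [-5.4000e-03  3.1414e+00  2.0000e-04] rows 26.0 shift after turn [0.0021 0.0039 0.0005] shift/now axes [-0.0022  0.0039 -0.0005]
 dyaw -180.0 rotvec [-5.4000e-03  3.1414e+00  2.0000e-04] rows 26.0 shift after turn [0.0021 0.0039 0.0005] shift/now axes [-0.0022  0.0039 -0.0005]
```

```bash
python3 -m handwheel '[[[-0.002,0.002,0,0,0,0,1],[0,0.001,0,0,0,0,1],[0,0,0,0,0,0,1],[0,0,0,0,0,0,1]]]'
```

```text
time: 6.47
tool_pos: [0.4531, -0.1175, 0.0093]
tcp_rot: [0.706, -0.705, -0.048, 0.046]
wrist_force: [-0.5, 0.2, -0.6]
opening: 0.37
```

```bash
python3 -m handwheel '[[[0,0.001,0,0,0,0,1],[0,0,0,0,0,0,1],[0,0,0,0,0,0,0.55],[0,0,0,0,0,0,0.5],[0,0,0,0,0,0,0.4],[0,0,0,0,0,0,0.2],[0,0,0,0,0,0,0.2]]]';python3 -m handwheel '[[[0,0,0,0,0,0,0.1],[0,0,0,0,0,0,0],[0,-0.02,0,0,0,0,0],[0,-0.03,0,0,0,0,0],[0,-0.04,0,0,0,0,0],[0,-0.04,0,0,0,0,0],[0,-0.04,0.0,0,0,0,0],[0,-0.03,0,0,0,0,0]]]'
python3 - <<'E'
from h import *
p,d=grab_frame("top");cv2.imwrite("pics/t1.png",p[:,:,::-1])
P=deproj("top",d)
def band(lo,hi,c,r):
    z=P[...,2];k=(z>lo)&(z<hi)&(np.hypot(P[...,0]-c[0],P[...,1]-c[1])<r);X=P[k]
    rr=cv2.minAreaRect((X[:,:2]*1000).astype(np.float32));print(lo,k.sum(),np.median(X,0).round(4),np.round(rr[0],1),np.round(rr[1],1),round(rr[2],1),'circ',cv2.minEnclosingCircle((X[:,:2]*1000).astype(np.float32)))
band(.03,.045,(.4537,-.1176),.04)
band(.112,.125,(.41,.118),.06)
band(.072,.085,(.41,.118),.06)
plan((.41,.118,.2),90)
s=get_state();p,d=grab_frame("wrist");cv2.imwrite("pics/w2.png",p[:,:,::-1])
E
```

```text
time: 7.05
tool_pos: [0.4528, -0.1176, 0.0078]
tcp_rot: [0.706, -0.705, -0.048, 0.046]
wrist_force: [-0.4, -0.5, 0.1]
opening: 0.794
time: 7.72
tool_pos: [0.4529, -0.1178, 0.2115]
tcp_rot: [-0.705, 0.706, 0.049, -0.045]
wrist_force: [1.8, 0.2, -0.2]
opening: 0.998
0.03 14 [ 0.4391 -0.1214  0.0364] [ 438.6 -120.5] [ 1.6 25.6] 9.5 circ ((439.1680908203125, -120.39854431152344), 12.817729949951172)
0.112 0 [nan nan nan] [0. 0.] [0. 0.] 0.0 circ ((0.0, 0.0), 0.0)
0.072 0 [nan nan nan] [0. 0.] [0. 0.] 0.0 circ ((0.0, 0.0), 0.0)
t 7.77 tcp [ 0.4558 -0.118   0.2167] jaw yaw 97.71 down [ 1.280e-02 -5.000e-04 -9.999e-01] open 0.998 F [ 3.6 -0.8  7.1] q [ 0.17  0.02 -0.45  0.   -1.09 -1.61]
 dyaw -7.7 rotvec [0.0014 0.1345 0.0127] rows 2.0 shift after turn [-0.0458  0.0167  0.236 ] shift/now axes [-0.0139  0.016   0.2401]
 dyaw 172.3 rotvec [ 1.920e-02 -3.007e+00 -2.100e-03] rows 25.0 shift after turn [ 0.0458  0.0167 -0.236 ] shift/now axes [-0.0139  0.016   0.2401]
  return _methods._mean(a, axis=axis, dtype=dtype,
  ret = um.true_divide(
```

View pics/w2.png

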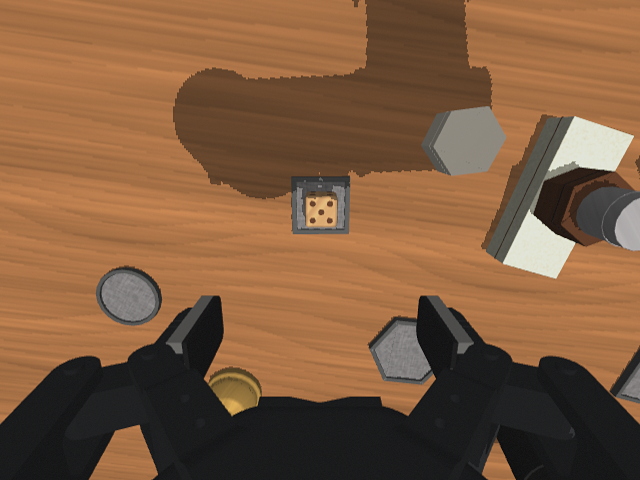

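View pics/t1.png

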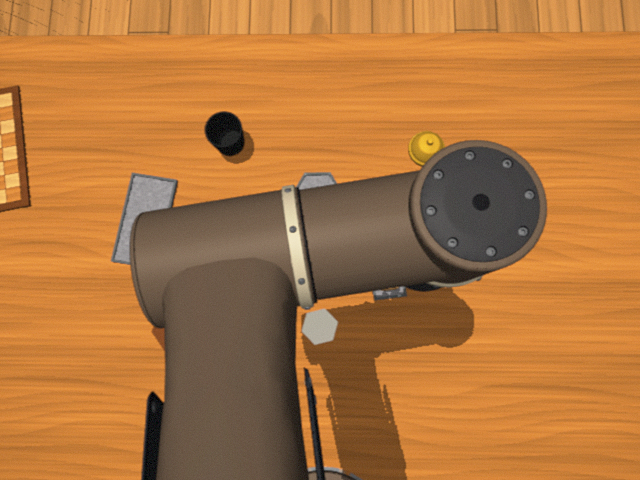

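The die sits in the square tray at wrist pixel (321,208), within the lip. The arm blocks the top view of it. On to the tin.

```bash
python3 -m handwheel '[[[0,0,0.03,0,0,0,0],[0,0,0.04,0,0,0,0],[-0.002,0,0.04,0,0,0,0],[-0.003,0,0.04,0,0,0,0],[-0.003,0,0.04,0,0,0,0],[-0.003,0,0.03,0,0,0,0],[-0.003,0,0.02,0,0,0,0],[0,0,0,0,0,0,0]]]';python3 -m handwheel '[[[0,0,0,0,0,0,0],[0,0,0,0,0,0,0],[0,0,0,0,0,0,0]]]'
cat >> h.py <<'E'
def band(P,lo,hi,c,r):
    z=P[...,2];k=(z>lo)&(z<hi)&(np.hypot(P[...,0]-c[0],P[...,1]-c[1])<r);X=P[k]
    if len(X)<5: print(lo,"few",len(X));return X
    q=(X[:,:2]*1000).astype(np.float32);rr=cv2.minAreaRect(q);cc=cv2.minEnclosingCircle(q)
    print(lo,len(X),"med",np.median(X,0).round(4),"rect",np.round(rr[0],1),np.round(rr[1],1),round(rr[2],1),'circ',np.round(cc[0],1),round(cc[1],1))
    return X
E
python3 - <<'E'
from h import *
s=get_state();p,d=grab_frame("wrist");cv2.imwrite("pics/w3.png",p[:,:,::-1])
P=deproj("wrist",d,s)
band(P,.113,.124,(.41,.118),.06)
band(P,.074,.083,(.41,.118),.06)
band(P,.033,.044,(.41,.118),.1)
band(P,.03,.045,(.4537,-.1176),.04)
plan((.41,.116,.082),97.7)
E
```

```text
time: 8.48
tool_pos: [0.406, 0.1212, 0.2077]
tcp_rot: [0.706, -0.705, -0.049, 0.047]
wrist_force: [-0.3, 1.0, -0.4]
opening: 0.998
time: 8.73
tool_pos: [0.4067, 0.1177, 0.2076]
tcp_rot: [-0.705, 0.706, 0.047, -0.046]
wrist_force: [0.3, 0.4, -0.8]
opening: 0.999
0.113 2611 med [0.4099 0.1212 0.1176] rect [410.9 121.2] [42.8 43. ] 78.7 circ [410.9 121.2] 21.8
0.074 1355 med [0.3934 0.1114 0.0775] rect [401.6 117.3] [46.2 64. ] 17.0 circ [409.6 119.6] 33.0
0.033 5900 med [0.3738 0.1124 0.0377] rect [407.1  83.8] [131.4 149.8] 81.5 circ [409.7 102.4] 87.2
0.03 1154 med [ 0.4511 -0.1139  0.0372] rect [ 452.2 -116.5] [31.8 33.1] 8.6 circ [ 452.6 -116.1] 21.2
t 8.78 tcp [0.4068 0.1176 0.2077] jaw yaw 97.56 down [ 0.0016 -0.     -1.    ] open 0.999 F [ 0.6 -0.2  0.3] q [ 0.75 -0.05 -0.54  0.   -1.08 -2.19]
 dyaw 0.1 rotvec [ 0.0003 -0.0025  0.0016] rows 1.0 shift after turn [ 0.0029  0.1257 -0.002 ] shift/now axes [ 0.0027  0.1257 -0.002 ]
 dyaw 180.1 rotvec [-2.5000e-03  3.1391e+00  4.0000e-04] rows 26.0 shift after turn [-0.0029  0.1257  0.002 ] shift/now axes [ 0.0027  0.1257 -0.002 ]
 dyaw -179.9 rotvec [-2.5000e-03  3.1391e+00  4.0000e-04] rows 26.0 shift after turn [-0.0029  0.1257  0.002 ] shift/now axes [ 0.0027  0.1257 -0.002 ]
```

View pics/w3.png

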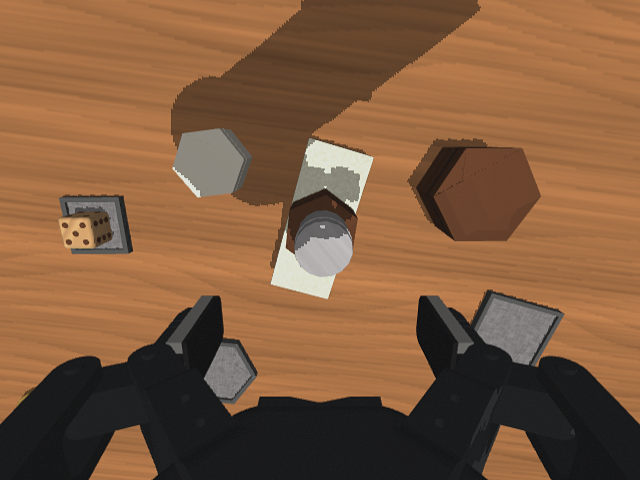

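The tin is at (0.411, 0.121), with measured radius 21.8 mm and top at 0.118. The die top reads 0.037, so it's on its bed. Descending on the tin.

```bash
python3 -m handwheel '[[[0.0045,0.03,0.003,0,0,0,0],[0,0.03,0,0,0,0,0],[0,0.03,0,0,0,0,0],[0,0.02,0,0,0,0,0],[0,0.012,0,0,0,0,0],[0,0.002,0,0,0,0,0],[0,0,0,0,0,0,0],[0,0,0,0,0,0,0]]]'
python3 - <<'E'
from h import *
plan((.4109,.1212,.082),97.7)
E
```

```text
time: 9.45
tool_pos: [0.4117, 0.1219, 0.0845]
tcp_rot: [0.706, -0.705, -0.048, 0.046]
wrist_force: [0.2, -0.6, 1.0]
opening: 0.998
t 9.45 tcp [0.4117 0.1219 0.0845] jaw yaw 97.59 down [ 2.7e-03  5.0e-04 -1.0e+00] open 0.998 F [ 0.2 -0.6  1. ] q [ 0.75  0.11 -0.71  0.   -0.75 -2.19]
 dyaw 0.1 rotvec [-0.0002 -0.0019  0.0027] rows 1.0 shift after turn [-0.0009  0.0025 -0.0006] shift/now axes [-0.0009  0.0025 -0.0006]
 dyaw 180.1 rotvec [-4.2000e-03  3.1397e+00 -3.0000e-04] rows 26.0 shift after turn [0.0009 0.0025 0.0006] shift/now axes [-0.0009  0.0025 -0.0006]
 dyaw -179.9 rotvec [-4.2000e-03  3.1397e+00 -3.0000e-04] rows 26.0 shift after turn [0.0009 0.0025 0.0006] shift/now axes [-0.0009  0.0025 -0.0006]
```

```bash
python3 -m handwheel '[[[0,0.002,0,0,0,0,0.3],[0,0,0,0,0,0,0.4],[0,0,0,0,0,0,0.5],[0,0,0,0,0,0,0.6],[0,0,0,0,0,0,0.7],[0,0,0,0,0,0,0.8],[0,0,0,0,0,0,1],[0,0,0,0,0,0,1]]]' 50;python3 -m handwheel '[[[0,0,0,0,0,0,1],[0,0,0,0,0,0,1],[0,0,0,0,0,0,1],[0,0,0,0,0,0,1]]]'
```

```text
time: 10.12
tool_pos: [0.4113, 0.1221, 0.0826]
tcp_rot: [0.706, -0.705, -0.048, 0.046]
wrist_force: [-1.1, -1.9, 5.3]
opening: 0.505
time: 10.45
tool_pos: [0.4113, 0.1221, 0.0826]
tcp_rot: [0.706, -0.705, -0.048, 0.046]
wrist_force: [-0.8, -1.3, 5.9]
opening: 0.505
```

```bash
python3 -m handwheel '[[[0,-0.005,0,0,0,0,1],[0,-0.015,0,0,0,0,1],[0,-0.03,0,0,0,0,1],[0,-0.03,0,0,0,0,1],[0,-0.03,0,0,0,0,1],[0,-0.02,0,0,0,0,1],[0,0,0,0,0,0,1]]]'
python3 - <<'E'
from h import *
plan((.5934,-.327,.2),97.7)
p,d=grab_frame("scene");cv2.imwrite("pics/s2.png",cv2.resize(p[100:320,230:520,::-1],None,fx=2.5,fy=2.5))
E
```

```text
time: 11.03
tool_pos: [0.4127, 0.1233, 0.2167]
tcp_rot: [0.707, -0.704, -0.05, 0.044]
wrist_force: [-0.3, -0.4, -0.8]
opening: 0.501
t 11.03 tcp [0.4127 0.1233 0.2167] jaw yaw 97.68 down [ 0.0085  0.0048 -1.    ] open 0.501 F [-0.3 -0.4 -0.8] q [ 0.75 -0.05 -0.52  0.   -1.09 -2.19]
 dyaw 0.0 rotvec [-0.0036 -0.0004  0.0091] rows 1.0 shift after turn [ 0.1187  0.0167 -0.4704] shift/now axes [ 0.1187  0.0161 -0.4704]
 dyaw 180.0 rotvec [-0.0143  3.1411 -0.0056] rows 26.0 shift after turn [-0.1187  0.0167  0.4704] shift/now axes [ 0.1187  0.0161 -0.4704]
 dyaw -180.0 rotvec [-0.0143  3.1411 -0.0056] rows 26.0 shift after turn [-0.1187  0.0167  0.4704] shift/now axes [ 0.1187  0.0161 -0.4704]
```

View pics/s2.png

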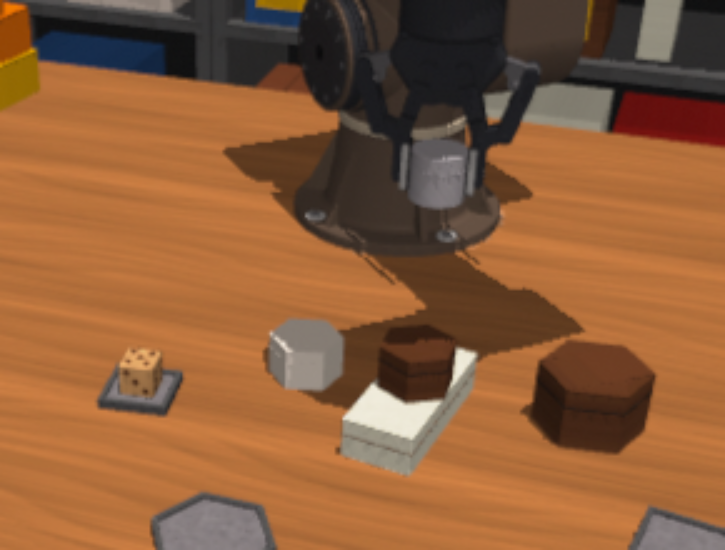

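The tin is held at (437,172), and the die is in its tray at (140,372). Carrying the tin to the round tray.

```bash
python3 -m handwheel '[[[0.01,0,-0.03,0,0,0,1],[0.01,0,-0.04,0,0,0,1],[0.01,0,-0.04,0,0,0,1],[0.01,0,-0.04,0,0,0,1],[0.01,0,-0.04,0,0,0,1],[0.01,0,-0.04,0,0,0,1],[0.01,0,-0.04,0,0,0,1],[0.01,0,-0.04,0,0,0,1]]]';python3 -m handwheel '[[[0.01,0,-0.04,0,0,0,1],[0.01,0,-0.04,0,0,0,1],[0.01,0.02,-0.03,0,0,0,1],[0.01,0.03,-0.02,0,0,0,1],[0,0.02,-0.01,0,0,0,1],[0,0.01,0,0,0,0,1],[0,0,0,0,0,0,1],[0,0,0,0,0,0,1]]]'
python3 - <<'E'
from h import *
plan((.5934,-.327,.01),97.7)
E
```

```text
time: 11.75
tool_pos: [0.5309, -0.1766, 0.2107]
tcp_rot: [0.706, -0.705, -0.047, 0.047]
wrist_force: [0.3, 1.2, -0.9]
opening: 0.503
time: 12.42
tool_pos: [0.5891, -0.3076, 0.1314]
tcp_rot: [0.706, -0.705, -0.047, 0.047]
wrist_force: [0.5, -0.4, -1.2]
opening: 0.501
t 12.42 tcp [ 0.5891 -0.3076  0.1314] jaw yaw 97.64 down [-1.e-04  6.e-04 -1.e+00] open 0.501 F [ 0.5 -0.4 -1.2] q [-0.19  0.41 -0.14 -0.   -1.02 -1.25]
 dyaw 0.1 rotvec [-0.0006 -0.001   0.    ] rows 1.0 shift after turn [ 0.0017  0.1214 -0.0198] shift/now axes [ 0.0017  0.1214 -0.0199]
 dyaw 180.1 rotvec [-0.0000e+00  3.1406e+00 -9.0000e-04] rows 26.0 shift after turn [-0.0017  0.1214  0.0198] shift/now axes [ 0.0017  0.1214 -0.0199]
 dyaw -179.9 rotvec [-0.0000e+00  3.1406e+00 -9.0000e-04] rows 26.0 shift after turn [-0.0017  0.1214  0.0198] shift/now axes [ 0.0017  0.1214 -0.0199]
```

```bash
python3 -m handwheel '[[[0.0017,0.02,-0.02,0,0,0,1],[0,0.03,0,0,0,0,1],[0,0.03,0,0,0,0,1],[0,0.02,0,0,0,0,1],[0,0.01,0,0,0,0,1],[0,0.005,0,0,0,0,1],[0,0,0,0,0,0,1],[0,0,0,0,0,0,1]]]'
python3 - <<'E'
from h import *
plan((.5934,-.327,.0106),97.7)
E
```

```text
time: 13.08
tool_pos: [0.5956, -0.3276, 0.0191]
tcp_rot: [-0.705, 0.706, 0.049, -0.046]
wrist_force: [1.0, 0.2, -1.5]
opening: 0.503
t 13.08 tcp [ 0.5956 -0.3276  0.0191] jaw yaw 97.69 down [ 4.5e-03 -7.0e-04 -1.0e+00] open 0.503 F [ 1.   0.2 -1.5] q [-0.22  0.55 -0.21 -0.   -0.81 -1.22]
 dyaw 0.0 rotvec [ 0.0013 -0.0002  0.0043] rows 1.0 shift after turn [-0.0021  0.0085  0.0009] shift/now axes [-0.0021  0.0085  0.0009]
 dyaw 180.0 rotvec [-6.8000e-03  3.1414e+00  2.0000e-03] rows 26.0 shift after turn [ 0.0021  0.0085 -0.0009] shift/now axes [-0.0021  0.0085  0.0009]
 dyaw -180.0 rotvec [-6.8000e-03  3.1414e+00  2.0000e-03] rows 26.0 shift after turn [ 0.0021  0.0085 -0.0009] shift/now axes [-0.0021  0.0085  0.0009]
```

```bash
python3 -m handwheel '[[[-0.002,0.003,0.001,0,0,0,1],[0,0.002,0,0,0,0,1],[0,0.001,0,0,0,0,1],[0,0,0,0,0,0,1],[0,0,0,0,0,0,1],[0,0,0,0,0,0,1]]]'
```

```text
time: 13.58
tool_pos: [0.5922, -0.327, 0.0113]
tcp_rot: [0.706, -0.706, -0.048, 0.046]
wrist_force: [-0.1, -0.5, -1.5]
opening: 0.503
```

```bash
python3 -m handwheel '[[[0,0.001,0,0,0,0,1],[0,0,0,0,0,0,1],[0,0,0,0,0,0,0.45],[0,0,0,0,0,0,0.4],[0,0,0,0,0,0,0.3],[0,0,0,0,0,0,0.2],[0,0,0,0,0,0,0.1],[0,0,0,0,0,0,0]]]';python3 -m handwheel '[[[0,0,0,0,0,0,0],[0,0,0,0,0,0,0],[0,-0.02,0,0,0,0,0],[0,-0.03,0,0,0,0,0],[0,-0.04,0,0,0,0,0],[0,-0.04,0,0,0,0,0],[0,-0.03,0,0,0,0,0],[0,0,0,0,0,0,0]]]'
python3 - <<'E'
from h import *
s=get_state();p,d=grab_frame("wrist");cv2.imwrite("pics/w4.png",p[:,:,::-1])
P=deproj("wrist",d,s)
band(P,.038,.053,(.5934,-.327),.05)
plan((.41,.119,.17),91.7);plan((.41,.119,.17),151.7)
E
```

```text
time: 14.25
tool_pos: [0.5921, -0.3269, 0.01]
tcp_rot: [0.706, -0.705, -0.048, 0.046]
wrist_force: [-0.2, 0.4, 0.2]
opening: 0.998
time: 14.92
tool_pos: [0.5952, -0.3286, 0.1786]
tcp_rot: [-0.704, 0.707, 0.052, -0.043]
wrist_force: [0.3, -1.5, 0.6]
opening: 1.0
0.038 2003 med [ 0.5909 -0.3269  0.0456] rect [ 591.9 -326.7] [43.3 42.9] 13.7 circ [ 591.9 -326.5] 22.1
t 14.97 tcp [ 0.594  -0.3277  0.175 ] jaw yaw 97.65 down [ 0.0096 -0.0023 -1.    ] open 1.002 F [ 0.6 -0.  -0.6] q [-0.22  0.4  -0.06  0.   -1.1  -1.22]
 dyaw -6.0 rotvec [0.003  0.1039 0.0093] rows 1.0 shift after turn [-0.1706  0.005   0.452 ] shift/now axes [-0.1228  0.0023  0.4673]
 dyaw 174.0 rotvec [ 0.0142 -3.0376 -0.0046] rows 25.0 shift after turn [ 0.1706  0.005  -0.452 ] shift/now axes [-0.1228  0.0023  0.4673]
t 14.97 tcp [ 0.594  -0.3277  0.175 ] jaw yaw 97.65 down [ 0.0096 -0.0023 -1.    ] open 1.002 F [ 0.6 -0.  -0.6] q [-0.22  0.4  -0.06  0.   -1.1  -1.22]
 dyaw 54.0 rotvec [ 0.0076 -0.9433  0.0068] rows 8.0 shift after turn [0.3061 0.005  0.3738] shift/now axes [-0.1228  0.0023  0.4673]
 dyaw -126.0 rotvec [-0.0081  2.1983  0.009 ] rows 19.0 shift after turn [-0.3061  0.005  -0.3738] shift/now axes [-0.1228  0.0023  0.4673]
```

View pics/w4.png

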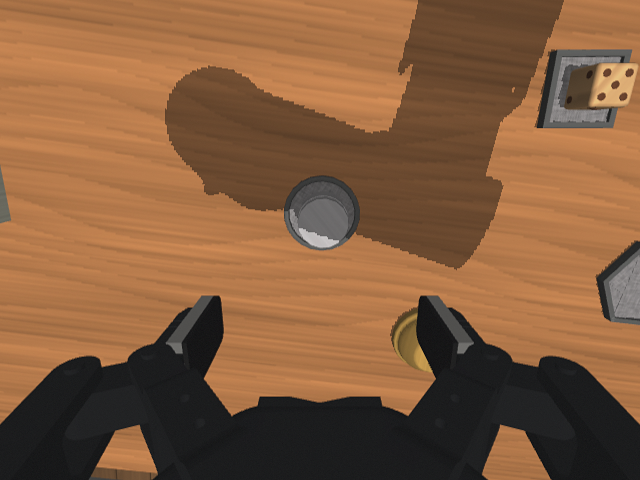

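The tin is in the round tray at (321,218), centre within 1.5 mm and top at 0.0456 (6+40 mm expected). Next is the hex box.

```bash
python3 -m handwheel '[[[0,-0.01,0.02,0,0.104,0,0],[-0.013,-0.01,0.035,0,0,0,0],[-0.014,0,0.038,0,0,0,0],[-0.014,0,0.038,0,0,0,0],[-0.014,0,0.038,0,0,0,0],[-0.014,0,0.038,0,0,0,0],[-0.014,0,0.038,0,0,0,0],[-0.014,0,0.038,0,0,0,0]]]';python3 -m handwheel '[[[-0.014,0,0.038,0,0,0,0],[-0.014,0,0.038,0,0,0,0],[-0.014,0,0.038,0,0,0,0],[-0.014,0,0.03,0,0,0,0],[-0.01,0,0.02,0,0,0,0],[0,0,0,0,0,0,0],[0,0,0,0,0,0,0],[0,0,0,0,0,0,0]]]'
python3 - <<'E'
from h import *
s=get_state();p,d=grab_frame("wrist");cv2.imwrite("pics/w5.png",p[:,:,::-1])
P=deproj("wrist",d,s)
X=band(P,.074,.083,(.41,.118),.06)
h=cv2.convexHull((X[:,:2]*1000).astype(np.float32));a=cv2.approxPolyDP(h,6,True)[:,0]
print(a, cv2.contourArea(h), "exp",0.866*58**2)
M=cv2.moments(h);print(M['m10']/M['m00'],M['m01']/M['m00'])
e=np.roll(a,-1,0)-a;print(np.degrees(np.arctan2(e[:,1],e[:,0]))%60,np.hypot(*e.T))
band(P,.033,.044,(.41,.118),.1)
plan((.41,.119,.04),91.7)
E
```

```text
time: 15.63
tool_pos: [0.4829, -0.0458, 0.1892]
tcp_rot: [0.707, -0.707, -0.01, 0.01]
wrist_force: [0.0, 1.3, 1.2]
opening: 1.001
time: 16.3
tool_pos: [0.4135, 0.1147, 0.1895]
tcp_rot: [-0.707, 0.707, 0.011, -0.01]
wrist_force: [-0.3, -0.5, 0.3]
opening: 0.996
0.074 4483 med [0.4088 0.1194 0.0775] rect [410.  119.5] [66.6 58.2] 59.8 circ [410.3 119.4] 33.4
[[443.71307  119.651825]
 [426.5159   148.39026 ]
 [393.02682  148.05496 ]
 [376.83017  118.92089 ]
 [393.6947    90.43441 ]
 [420.68637   90.58266 ]] 2925.5284374632174 exp 2913.224
410.1363766191232 119.55090924668923
[ 0.8964462   0.5736389   0.928772    0.6263313   0.31468332 51.616028  ] [33.4909   33.490753 33.333553 33.10426  26.992075 37.084305]
0.033 7056 med [0.3753 0.1144 0.0377] rect [407.3  83.8] [131.4 150.1] 81.6 circ [410.1 102.5] 87.6
t 16.35 tcp [0.4137 0.1143 0.1895] jaw yaw 91.65 down [ 1.3e-03 -3.0e-04 -1.0e+00] open 1.0 F [ 0.6 -0.2 -0.7] q [ 0.73 -0.02 -0.56  0.   -1.03 -2.28]
 dyaw 0.0 rotvec [ 0.0003 -0.0008  0.0013] rows 1.0 shift after turn [-0.0036  0.1495  0.0048] shift/now axes [-0.0038  0.1495  0.0048]
 dyaw 180.0 rotvec [-2.0000e-03  3.1408e+00  5.0000e-04] rows 26.0 shift after turn [ 0.0036  0.1495 -0.0048] shift/now axes [-0.0038  0.1495  0.0048]
 dyaw -180.0 rotvec [-2.0000e-03  3.1408e+00  5.0000e-04] rows 26.0 shift after turn [ 0.0036  0.1495 -0.0048] shift/now axes [-0.0038  0.1495  0.0048]
```

View pics/w5.png

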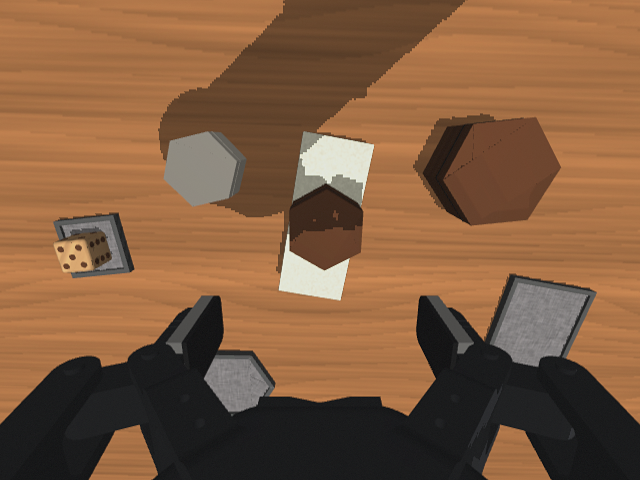

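The hex box is centred at (0.410, 0.1195), area 2925 vs 2913 mm² expected, with flats facing about 90.6°. Descending.

```bash
python3 -m handwheel '[[[-0.004,0.02,0.005,0,0.017,0,0],[0,0.03,0,0,0,0,0],[0,0.03,0,0,0,0,0],[0,0.03,0,0,0,0,0],[0,0.02,0,0,0,0,0],[0,0.015,0,0,0,0,0],[0,0.002,0,0,0,0,0],[0,0,0,0,0,0,0]]]';python3 -m handwheel '[[[0,0,0,0,0,0,0],[0,0,0,0,0,0,0]]]'
python3 - <<'E'
from h import *
plan((.410,.1195,.04),90.7)
E
```

```text
time: 17.02
tool_pos: [0.4097, 0.1185, 0.042]
tcp_rot: [-0.706, 0.708, 0.004, -0.004]
wrist_force: [0.2, 0.1, 1.1]
opening: 1.002
time: 17.18
tool_pos: [0.4107, 0.12, 0.0438]
tcp_rot: [0.708, -0.707, -0.005, 0.003]
wrist_force: [-0.9, 0.0, -0.2]
opening: 0.999
t 17.18 tcp [0.4107 0.12   0.0438] jaw yaw 90.67 down [ 0.0034  0.0014 -1.    ] open 0.999 F [-0.9  0.  -0.2] q [ 0.75  0.18 -0.76  0.   -0.63 -2.31]
 dyaw 0.0 rotvec [-0.0014 -0.0006  0.0034] rows 1.0 shift after turn [-0.0007  0.0038 -0.0005] shift/now axes [-0.0007  0.0038 -0.0005]
 dyaw 180.0 rotvec [-5.400e-03  3.141e+00 -2.100e-03] rows 26.0 shift after turn [0.0007 0.0038 0.0005] shift/now axes [-0.0007  0.0038 -0.0005]
 dyaw -180.0 rotvec [-5.400e-03  3.141e+00 -2.100e-03] rows 26.0 shift after turn [0.0007 0.0038 0.0005] shift/now axes [-0.0007  0.0038 -0.0005]
```

```bash
python3 -m handwheel '[[[0,0.003,0,0,0,0,0.2],[0,0,0,0,0,0,0.3],[0,0,0,0,0,0,0.4],[0,0,0,0,0,0,0.5],[0,0,0,0,0,0,0.6],[0,0,0,0,0,0,0.8],[0,0,0,0,0,0,1],[0,0,0,0,0,0,1]]]' 50;python3 -m handwheel '[[[0,0,0,0,0,0,1],[0,0,0,0,0,0,1],[0,0,0,0,0,0,1]]]'
```

```text
time: 17.85
tool_pos: [0.4102, 0.1201, 0.0405]
tcp_rot: [0.707, -0.707, -0.005, 0.003]
wrist_force: [-1.1, -0.2, 7.0]
opening: 0.67
time: 18.1
tool_pos: [0.4102, 0.1201, 0.0405]
tcp_rot: [0.707, -0.707, -0.005, 0.003]
wrist_force: [-0.6, -1.1, 6.3]
opening: 0.671
```

```bash
python3 -m handwheel '[[[0,-0.005,0,0,0,0,1],[0,-0.015,0,0,0,0,1],[0,-0.02,0,0,0,0,1],[0,-0.03,0,0,0,0,1],[0,-0.03,0,0,0,0,1],[0,-0.02,0,0,0,0,1],[0,0,0,0,0,0,1]]]'
python3 - <<'E'
from h import *
plan((.6221,.017,.15),90.7)
p,d=grab_frame("scene");cv2.imwrite("pics/s3.png",cv2.resize(p[100:400,230:560,::-1],None,fx=2,fy=2))
E
```

```text
time: 18.68
tool_pos: [0.4116, 0.1212, 0.1644]
tcp_rot: [0.709, -0.705, -0.008, 0.002]
wrist_force: [1.0, 0.5, -1.1]
opening: 0.673
t 18.68 tcp [0.4116 0.1212 0.1644] jaw yaw 90.75 down [ 0.0081  0.0046 -1.    ] open 0.673 F [ 1.   0.5 -1.1] q [ 0.75 -0.   -0.61  0.   -0.96 -2.31]
 dyaw -0.1 rotvec [-0.0045  0.0009  0.0082] rows 1.0 shift after turn [ 0.2092  0.0144 -0.1068] shift/now axes [ 0.209   0.0156 -0.107 ]
 dyaw 179.9 rotvec [ 0.0129 -3.1407  0.0071] rows 26.0 shift after turn [-0.2092  0.0144  0.1068] shift/now axes [ 0.209   0.0156 -0.107 ]
 dyaw -180.1 rotvec [ 0.0129 -3.1407  0.0071] rows 26.0 shift after turn [-0.2092  0.0144  0.1068] shift/now axes [ 0.209   0.0156 -0.107 ]
```

View pics/s3.png

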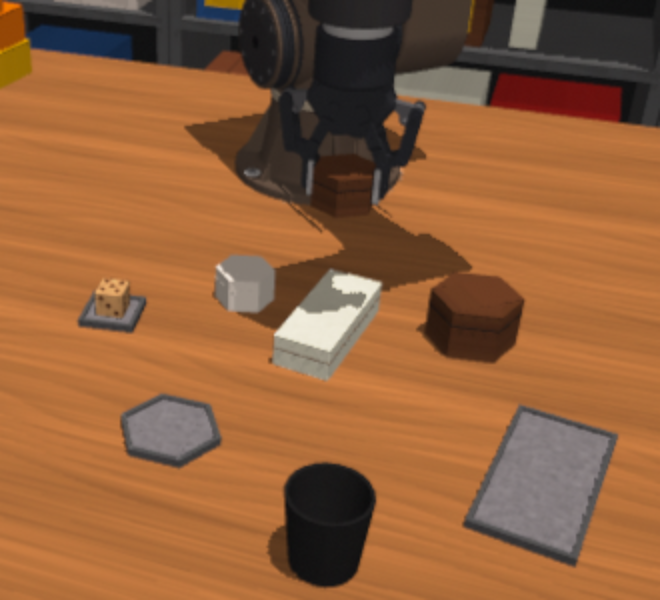

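The hex box is held at (345,185) and the long box is clear. Carrying the hex box to its tray.

```bash
python3 -m handwheel '[[[0.02,0,-0.01,0,0,0,1],[0.035,0,-0.018,0,0,0,1],[0.035,0,-0.018,0,0,0,1],[0.035,0,-0.018,0,0,0,1],[0.035,0.01,-0.018,0,0,0,1],[0.03,0.02,-0.015,0,0,0,1],[0.02,0.02,-0.01,0,0,0,1],[0,0.02,0,0,0,0,1]]]';python3 -m handwheel '[[[0,0.01,0,0,0,0,1],[0,0,0,0,0,0,1],[0,0,0,0,0,0,1]]]'
python3 - <<'E'
from h import *
plan((.6221,.017,.0085),90.7)
E
```

```text
time: 19.4
tool_pos: [0.6237, 0.0133, 0.0872]
tcp_rot: [-0.707, 0.707, 0.004, -0.003]
wrist_force: [0.5, 0.9, -1.1]
opening: 0.674
time: 19.65
tool_pos: [0.62, 0.0154, 0.0796]
tcp_rot: [-0.707, 0.707, 0.004, -0.005]
wrist_force: [0.2, 0.3, 0.3]
opening: 0.673
t 19.65 tcp [0.62   0.0154 0.0796] jaw yaw 90.72 down [-2.e-04 -5.e-04 -1.e+00] open 0.673 F [0.2 0.3 0.3] q [ 0.34  0.4  -0.3   0.   -0.87 -1.9 ]
 dyaw -0.0 rotvec [ 0.0005  0.0004 -0.0003] rows 1.0 shift after turn [0.0021 0.0711 0.0015] shift/now axes [0.0021 0.0711 0.0016]
 dyaw 180.0 rotvec [-4.0000e-04 -3.1412e+00 -8.0000e-04] rows 26.0 shift after turn [-0.0021  0.0711 -0.0015] shift/now axes [0.0021 0.0711 0.0016]
 dyaw -180.0 rotvec [-4.0000e-04 -3.1412e+00 -8.0000e-04] rows 26.0 shift after turn [-0.0021  0.0711 -0.0015] shift/now axes [0.0021 0.0711 0.0016]
```

```bash
python3 -m handwheel '[[[0.002,0.02,0.0015,0,0,0,1],[0,0.02,0,0,0,0,1],[0,0.015,0,0,0,0,1],[0,0.008,0,0,0,0,1],[0,0.004,0,0,0,0,1],[0,0,0,0,0,0,1],[0,0,0,0,0,0,1]]]';python3 -m handwheel '[[[0,0.001,0,0,0,0,1],[0,0,0,0,0,0,1],[0,0,0,0,0,0,1]]]'
```

```text
time: 20.23
tool_pos: [0.6239, 0.0174, 0.0146]
tcp_rot: [0.707, -0.707, -0.006, 0.003]
wrist_force: [-0.2, 0.6, -1.1]
opening: 0.677
time: 20.48
tool_pos: [0.6236, 0.0171, 0.013]
tcp_rot: [0.707, -0.707, -0.005, 0.003]
wrist_force: [-0.2, -0.5, -1.1]
opening: 0.674
```

```bash
python3 -m handwheel '[[[0,0.002,0,0,0,0,1],[0,0.001,0,0,0,0,1],[0,0.0005,0,0,0,0,1],[0,0,0,0,0,0,1],[0,0,0,0,0,0,1],[0,0,0,0,0,0,1]]]'
```

```text
time: 20.98
tool_pos: [0.6232, 0.0169, 0.0087]
tcp_rot: [0.707, -0.707, -0.005, 0.004]
wrist_force: [-0.5, -0.4, -1.4]
opening: 0.67
```

```bash
python3 -m handwheel '[[[0,0.0007,0,0,0,0,1],[0,0,0,0,0,0,1],[0,0,0,0,0,0,0.3],[0,0,0,0,0,0,0.25],[0,0,0,0,0,0,0.2],[0,0,0,0,0,0,0.1],[0,0,0,0,0,0,0],[0,0,0,0,0,0,0]]]';python3 -m handwheel '[[[0,0,0,0,0,0,0],[0,-0.02,0,0,0,0,0],[0,-0.03,0,0,0,0,0],[0,-0.04,0,0,0,0,0],[0,-0.04,0,0,0,0,0],[0,-0.02,0,0,0,0,0],[0,0,0,0,0,0,0],[0,0,0,0,0,0,0]]]'
python3 - <<'E'
from h import *
s=get_state();p,d=grab_frame("wrist");cv2.imwrite("pics/w6.png",p[:,:,::-1])
P=deproj("wrist",d,s)
band(P,.038,.053,(.622,.017),.06)
plan((.4131,.1184,.15),81.6)
E
```

```text
time: 21.65
tool_pos: [0.6232, 0.0169, 0.008]
tcp_rot: [0.707, -0.707, -0.005, 0.004]
wrist_force: [-0.1, 0.7, 1.0]
opening: 1.002
time: 22.32
tool_pos: [0.6237, 0.0172, 0.1599]
tcp_rot: [0.708, -0.707, -0.006, 0.002]
wrist_force: [0.2, -0.1, -1.2]
opening: 1.001
0.038 4416 med [0.6215 0.0173 0.0455] rect [623.1  17.4] [58.2 66.1] 30.6 circ [622.9  17.3] 33.2
t 22.37 tcp [0.6227 0.017  0.1582] jaw yaw 90.69 down [ 2.5e-03  9.0e-04 -1.0e+00] open 1.002 F [ 0.4  0.8 -1.1] q [ 0.34  0.33 -0.21  0.   -1.03 -1.9 ]
 dyaw -9.1 rotvec [-0.001   0.1586  0.0024] rows 2.0 shift after turn [-0.2222  0.0082  0.0697] shift/now axes [-0.2084  0.0078  0.1039]
 dyaw 170.9 rotvec [ 3.600e-03 -2.983e+00  1.500e-03] rows 25.0 shift after turn [ 0.2222  0.0082 -0.0697] shift/now axes [-0.2084  0.0078  0.1039]
```

View pics/w6.png

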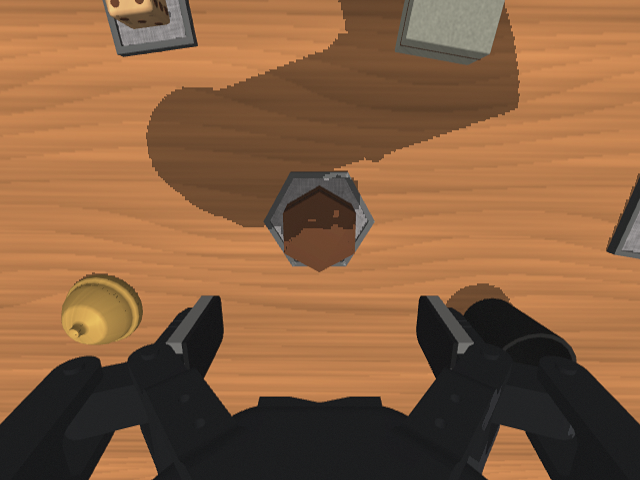

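The hex box is in its tray at (319,225), centre within 1 mm and top at 0.0455. The long box is next.

```bash
python3 -m handwheel '[[[-0.02,0,0.005,0,0.08,0,0],[-0.03,0,0.01,0,0.08,0,0],[-0.038,0,0.012,0,0,0,0],[-0.038,0,0.012,0,0,0,0],[-0.038,0,0.012,0,0,0,0],[-0.035,0,0.012,0,0,0,0],[-0.02,0,0.007,0,0,0,0],[0,0,0,0,0,0,0]]]';python3 -m handwheel '[[[0,0,0,0,0,0,0],[0,0,0,0,0,0,0]]]'
python3 - <<'E'
from h import *
s=get_state();p,d=grab_frame("wrist");cv2.imwrite("pics/w7.png",p[:,:,::-1])
P=deproj("wrist",d,s)
# long box only: white & height
k=(P[...,2]>.033)&(P[...,2]<.043)&(abs(P[...,0]-.41)<.12)&(abs(P[...,1]-.118)<.055)
X=P[k];r=cv2.minAreaRect((X[:,:2]*1000).astype(np.float32));print(len(X),r,np.median(X,0))
plan((.4131,.1184,.005),81.6)
E
```

```text
time: 23.03
tool_pos: [0.4108, 0.113, 0.1566]
tcp_rot: [-0.705, 0.705, -0.052, 0.051]
wrist_force: [-0.2, -0.2, -0.2]
opening: 1.001
time: 23.2
tool_pos: [0.4146, 0.1129, 0.1571]
tcp_rot: [-0.705, 0.705, -0.051, 0.052]
wrist_force: [0.2, 0.9, 0.3]
opening: 1.0
13478 ((412.49114990234375, 118.1181640625), (62.16161346435547, 149.6395721435547), 81.5516586303711) [0.40344455 0.11895392 0.03761774]
t 23.25 tcp [0.4149 0.1128 0.1571] jaw yaw 81.52 down [ 1.1e-03 -6.0e-04 -1.0e+00] open 1.002 F [ 0.3 -0.  -0.5] q [ 0.73  0.01 -0.61  0.   -0.95 -2.45]
 dyaw 0.1 rotvec [ 0.0004 -0.0014  0.0012] rows 1.0 shift after turn [-0.0026  0.1521  0.0053] shift/now axes [-0.0028  0.1521  0.0054]
 dyaw 180.1 rotvec [-1.9000e-03  3.1402e+00  6.0000e-04] rows 26.0 shift after turn [ 0.0026  0.1521 -0.0053] shift/now axes [-0.0028  0.1521  0.0054]
 dyaw -179.9 rotvec [-1.9000e-03  3.1402e+00  6.0000e-04] rows 26.0 shift after turn [ 0.0026  0.1521 -0.0053] shift/now axes [-0.0028  0.1521  0.0054]
```

View pics/w7.png

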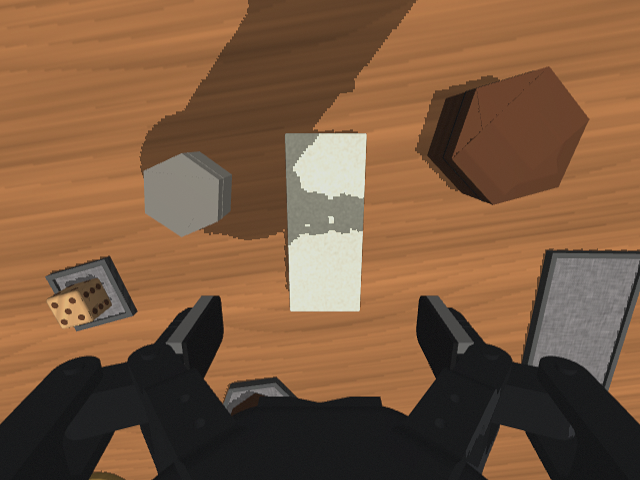

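The long box is at (325,222) in the picture, centred at (0.4125, 0.118), 62.2 × 149.6 mm, long axis at −8.4°.

```bash
python3 -m handwheel '[[[-0.003,0.02,0.005,0,0,0,0],[0,0.03,0,0,0,0,0],[0,0.03,0,0,0,0,0],[0,0.03,0,0,0,0,0],[0,0.02,0,0,0,0,0],[0,0.013,0,0,0,0,0],[0,0.006,0,0,0,0,0],[0,0,0,0,0,0,0]]]';python3 -m handwheel '[[[0,0,0,0,0,0,0],[0,0,0,0,0,0,0],[0,0,0,0,0,0,0]]]'
python3 - <<'E'
from h import *
plan((.4125,.1182,.002),81.6)
E
```

```text
time: 23.92
tool_pos: [0.4123, 0.1172, 0.0069]
tcp_rot: [-0.704, 0.706, -0.053, 0.052]
wrist_force: [-0.5, -0.4, 0.7]
opening: 1.0
time: 24.17
tool_pos: [0.4133, 0.1188, 0.0095]
tcp_rot: [0.706, -0.705, 0.051, -0.053]
wrist_force: [0.1, 0.2, 0.2]
opening: 1.0
t 24.17 tcp [0.4133 0.1188 0.0095] jaw yaw 81.52 down [ 0.0034  0.0015 -1.    ] open 1.0 F [0.1 0.2 0.2] q [ 0.74  0.25 -0.79  0.   -0.53 -2.46]
 dyaw 0.1 rotvec [-0.002  -0.0014  0.0032] rows 1.0 shift after turn [-0.0007  0.0075 -0.0007] shift/now axes [-0.0007  0.0075 -0.0007]
 dyaw 180.1 rotvec [-4.9000e-03  3.1402e+00 -3.1000e-03] rows 26.0 shift after turn [0.0007 0.0075 0.0007] shift/now axes [-0.0007  0.0075 -0.0007]
 dyaw -179.9 rotvec [-4.9000e-03  3.1402e+00 -3.1000e-03] rows 26.0 shift after turn [0.0007 0.0075 0.0007] shift/now axes [-0.0007  0.0075 -0.0007]
```

```bash
python3 -m handwheel '[[[-0.001,0.005,-0.001,0,0,0,0],[0,0.001,0,0,0,0,0],[0,0,0,0,0,0,0.2],[0,0,0,0,0,0,0.3],[0,0,0,0,0,0,0.35],[0,0,0,0,0,0,0.4],[0,0,0,0,0,0,0.6],[0,0,0,0,0,0,1]]]' 60;python3 -m handwheel '[[[0,0,0,0,0,0,1],[0,0,0,0,0,0,1],[0,0,0,0,0,0,1],[0,0,0,0,0,0,1]]]'
```

```text
time: 24.83
tool_pos: [0.4116, 0.1177, 0.003]
tcp_rot: [0.705, -0.705, 0.051, -0.053]
wrist_force: [-1.9, 0.3, 5.8]
opening: 0.713
time: 25.17
tool_pos: [0.4116, 0.1177, 0.003]
tcp_rot: [0.705, -0.705, 0.051, -0.053]
wrist_force: [-1.5, 0.1, 4.8]
opening: 0.71
```

```bash
python3 -m handwheel '[[[0,-0.005,0,0,0,0,1],[0,-0.015,0,0,0,0,1],[0,-0.03,0,0,0,0,1],[0,-0.03,0,0,0,0,1],[0,-0.03,0,0,0,0,1],[0,-0.02,0,0,0,0,1],[0,0,0,0,0,0,1]]]'
python3 - <<'E'
from h import *
plan((.569,.354,.13),80.9)
p,d=grab_frame("scene");cv2.imwrite("pics/s4.png",cv2.resize(p[100:400,230:560,::-1],None,fx=2,fy=2))
P=deproj("top",grab_frame("top")[1])
X=band(P,.003,.012,(.569,.354),.12)
E
```

```text
time: 25.75
tool_pos: [0.4133, 0.1189, 0.1372]
tcp_rot: [0.707, -0.703, 0.049, -0.055]
wrist_force: [0.7, 0.9, -0.7]
opening: 0.718
t 25.75 tcp [0.4133 0.1189 0.1372] jaw yaw 81.58 down [ 0.0083  0.0047 -1.    ] open 0.718 F [ 0.7  0.9 -0.7] q [ 0.74  0.03 -0.64  0.   -0.89 -2.46]
 dyaw -0.7 rotvec [-0.0059  0.0119  0.0074] rows 1.0 shift after turn [0.1166 0.0072 0.2567] shift/now axes [0.1196 0.0096 0.2553]
 dyaw 179.3 rotvec [ 0.0116 -3.1297  0.0093] rows 26.0 shift after turn [-0.1166  0.0072 -0.2567] shift/now axes [0.1196 0.0096 0.2553]
 dyaw -180.7 rotvec [ 0.0116 -3.1297  0.0093] rows 26.0 shift after turn [-0.1166  0.0072 -0.2567] shift/now axes [0.1196 0.0096 0.2553]
0.003 3236 med [0.5936 0.3661 0.0064] rect [589. 370.] [178.8 237.7] 38.6 circ [570.5 355.3] 119.5
```

View pics/s4.png

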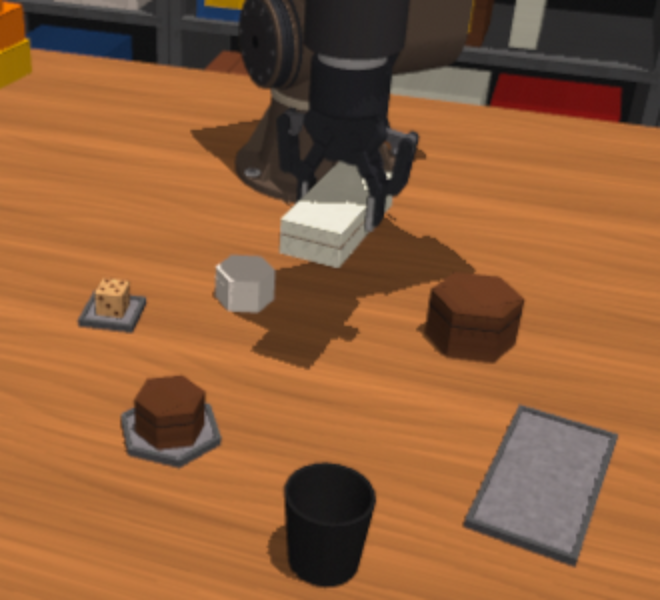

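The long box is held level at (335,215). Carrying it to the oblong tray.

```bash
python3 -m handwheel '[[[0.01,0,0.02,0,0.01,0,1],[0.015,0,0.032,0,0,0,1],[0.016,0,0.035,0,0,0,1],[0.016,0,0.035,0,0,0,1],[0.016,0,0.035,0,0,0,1],[0.016,0,0.035,0,0,0,1],[0.016,0,0.035,0,0,0,1],[0.012,0,0.025,0,0,0,1]]]';python3 -m handwheel '[[[0,0.02,0,0,0,0,1],[0,0.02,0,0,0,0,1],[0,0.01,0,0,0,0,1],[0,0,0,0,0,0,1],[0,0,0,0,0,0,1]]]'
python3 - <<'E'
from h import *
plan((.569,.354,.009),80.9)
s=get_state();p,d=grab_frame("wrist");cv2.imwrite("pics/w8.png",p[:,:,::-1])
E
```

```text
time: 26.52
tool_pos: [0.5669, 0.35, 0.1303]
tcp_rot: [-0.704, 0.706, -0.056, 0.056]
wrist_force: [0.5, -0.3, -2.8]
opening: 0.716
time: 26.93
tool_pos: [0.5658, 0.3474, 0.0818]
tcp_rot: [-0.704, 0.706, -0.056, 0.056]
wrist_force: [-0.3, -0.6, -0.5]
opening: 0.72
t 26.93 tcp [0.5658 0.3474 0.0818] jaw yaw 80.96 down [ 2.e-04 -2.e-03 -1.e+00] open 0.72 F [-0.3 -0.6 -0.5] q [ 0.84  0.46 -0.19  0.   -0.92 -2.57]
 dyaw -0.1 rotvec [0.002  0.0011 0.0005] rows 1.0 shift after turn [0.0021 0.0728 0.0071] shift/now axes [0.0021 0.0728 0.0072]
 dyaw 179.9 rotvec [ 8.0000e-04 -3.1405e+00 -3.1000e-03] rows 26.0 shift after turn [-0.0021  0.0728 -0.0071] shift/now axes [0.0021 0.0728 0.0072]
 dyaw -180.1 rotvec [ 8.0000e-04 -3.1405e+00 -3.1000e-03] rows 26.0 shift after turn [-0.0021  0.0728 -0.0071] shift/now axes [0.0021 0.0728 0.0072]
```

View pics/w8.png

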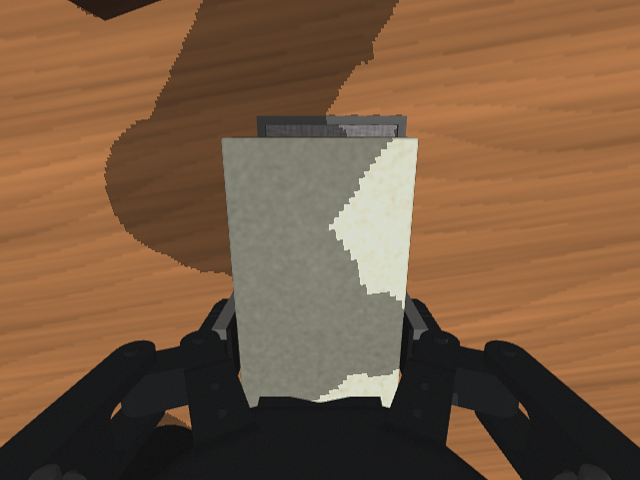

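The box covers the tray, with only its base-side end showing at (330,125). I'll lower it with a small sideways correction.

```bash
python3 -m handwheel '[[[0.002,0.015,0.007,0,0,0,1],[0,0.02,0,0,0,0,1],[0,0.015,0,0,0,0,1],[0,0.01,0,0,0,0,1],[0,0.004,0,0,0,0,1],[0,0,0,0,0,0,1],[0,0,0,0,0,0,1],[0,0,0,0,0,0,1]]]'
python3 - <<'E'
from h import *
plan((.569,.354,.009),80.9)
E
```

```text
time: 27.65
tool_pos: [0.5701, 0.3553, 0.0203]
tcp_rot: [0.706, -0.704, 0.054, -0.057]
wrist_force: [0.5, 0.1, -1.6]
opening: 0.717
t 27.65 tcp [0.5701 0.3553 0.0203] jaw yaw 80.97 down [ 0.0034  0.0015 -1.    ] open 0.717 F [ 0.5  0.1 -1.6] q [ 0.85  0.54 -0.23  0.   -0.8  -2.58]
 dyaw -0.1 rotvec [-0.0021  0.0013  0.0031] rows 1.0 shift after turn [-0.0009  0.0113 -0.0015] shift/now axes [-0.0009  0.0113 -0.0015]
 dyaw 179.9 rotvec [ 0.0049 -3.1403  0.0032] rows 26.0 shift after turn [0.0009 0.0113 0.0015] shift/now axes [-0.0009  0.0113 -0.0015]
 dyaw -180.1 rotvec [ 0.0049 -3.1403  0.0032] rows 26.0 shift after turn [0.0009 0.0113 0.0015] shift/now axes [-0.0009  0.0113 -0.0015]
```

```bash
python3 -m handwheel '[[[0,0.004,-0.001,0,0,0,1],[0,0.003,0,0,0,0,1],[0,0.001,0,0,0,0,1],[0,0,0,0,0,0,1],[0,0,0,0,0,0,1],[0,0,0,0,0,0,1]]]'
```

```text
time: 28.15
tool_pos: [0.5694, 0.3538, 0.0111]
tcp_rot: [0.705, -0.705, 0.055, -0.056]
wrist_force: [-0.4, 0.2, -2.0]
opening: 0.717
```

```bash
python3 -m handwheel '[[[0,0.001,0,0,0,0,1],[0,0.001,0,0,0,0,1],[0,0.0003,0,0,0,0,1],[0,0,0,0,0,0,1],[0,0,0,0,0,0,1]]]'
```

```text
time: 28.57
tool_pos: [0.5695, 0.3539, 0.0092]
tcp_rot: [0.705, -0.705, 0.055, -0.056]
wrist_force: [-1.0, -0.8, 3.4]
opening: 0.716
```

Contact shows as an upward force of 3.4 N, so I'm releasing.

```bash
python3 -m handwheel '[[[0,0,0,0,0,0,0.25],[0,0,0,0,0,0,0.2],[0,0,0,0,0,0,0.15],[0,0,0,0,0,0,0.1],[0,0,0,0,0,0,0],[0,0,0,0,0,0,0],[0,0,0,0,0,0,0],[0,-0.01,0,0,0,0,0]]]';python3 -m handwheel '[[[0,-0.02,0,0,0,0,0],[0,-0.03,0,0,0,0,0],[0,-0.04,0,0,0,0,0],[0,-0.04,0,0,0,0,0],[0,-0.03,0,0,0,0,0],[0,0,0,0,0,0,0],[0,0,0,0,0,0,0],[0,0,0,0,0,0,0]]]'
python3 - <<'E'
from h import *
s=get_state();p,d=grab_frame("wrist");cv2.imwrite("pics/w9.png",p[:,:,::-1])
P=deproj("wrist",d,s)
X=band(P,.036,.052,(.569,.354),.11)
for n in("scene",):
    p,d=grab_frame(n);cv2.imwrite("pics/s5.png",p[:,:,::-1])
    P=deproj("scene",d)
    for c,r,l,hh in(((.4537,-.1176),.035,.033,.045),((.5934,-.327),.035,.04,.053),((.622,.017),.045,.04,.053),((.569,.354),.1,.036,.052)): band(P,l,hh,c,r)
E
```

```text
time: 29.23
tool_pos: [0.5683, 0.3528, 0.017]
tcp_rot: [-0.704, 0.706, -0.056, 0.056]
wrist_force: [0.0, -0.3, -0.9]
opening: 0.996
time: 29.9
tool_pos: [0.5687, 0.3536, 0.1792]
tcp_rot: [0.705, -0.705, 0.055, -0.056]
wrist_force: [0.2, -0.3, -0.5]
opening: 1.003
0.036 11983 med [0.5618 0.3551 0.0436] rect [570.6 354.1] [ 62.1 150.2] 81.0 circ [570.1 354. ] 80.5
0.033 123 med [ 0.459  -0.1155  0.0364] rect [ 454.5 -116.5] [34.3 30.8] 8.3 circ [ 455.  -117.6] 20.8
0.04 218 med [ 0.5957 -0.3244  0.0447] rect [ 592.8 -326.6] [44.3 43. ] 82.5 circ [ 592.8 -327.9] 23.6
0.04 592 med [0.6272 0.0176 0.045 ] rect [624.4  17.4] [66.7 60.3] 61.6 circ [624.5  18.3] 34.2
0.036 2154 med [0.582  0.3531 0.043 ] rect [570.7 353.4] [ 62.3 153.9] 81.0 circ [571.2 353.5] 82.3
```

View pics/w9.png

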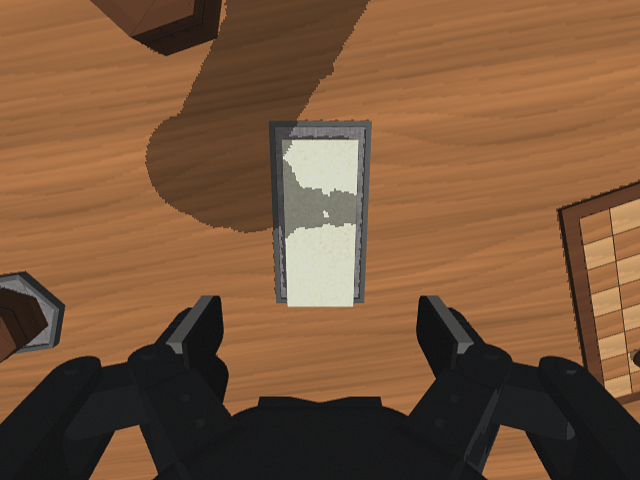

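View pics/s5.png

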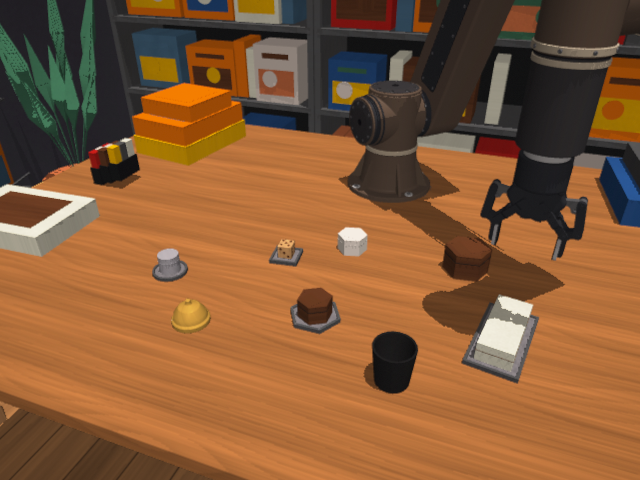

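All four things lie in their trays: tin (168,262), die (286,250), hex box (315,305) and long box (503,330). The cup at (393,362) and the bell at (190,315) look unmoved. The gripper is open and well clear, so I'm handing in.

```bash
python3 -c "
from station import *
print(job_done())"
```

```text
the job is handed in; nothing more can be done
None
```

I took the stack apart from the top down and set each thing into the tray of its own shape. I released the hex and long boxes at or just above contact. The job was handed in at about 30 s, and the hand-in call reports no verdict.

| Thing | Centre off tray centre | Top height above counter | Expected height |
|---|---|---|---|
| Die | about 2 mm | 37 mm | 38 mm |
| Tin | about 1.5 mm | 45.6 mm | 46 mm |
| Hex box | about 1 mm | 45.5 mm | 46 mm |
| Long box | about 2 mm | 43.6 mm | 44 mm |

- **Angle:** the long box lies within about 0.1° of its tray.
- **Second view:** heights in the last scene picture read about 1 mm low throughout, which is within the calibration, and its centres agree within about 2 mm.
- **Bystanders:** the dice cup and bell look unmoved in the last picture. I judged this by eye and did not measure them.
- **Failed check:** after the die was placed, the top camera's view of it and the stack was blocked by the arm. I measured the die with the wrist camera instead.
- **Failed check:** a depth check of the oblong tray while carrying the long box picked up stray points. I kept the tray pose from the first picture.

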